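Chuck a turning blank in the bench lathe

TASK

Load the squared blank into the lathe chuck: slide its round tenon between the open jaws until the shoulder meets them, and let go of it. Then take the chuck key from the wooden key block, fit it fully into the square socket on top of the chuck and turn it clockwise until the jaws hold the blank firm and straight. Never leave a key in a chuck: stand it back, fully down, in its hole in the block, leaving the other tools and things where they are.

Things in the scene. Friction and masses are not known exactly. Their poses are not given: they have to be found in the camera images.
- lathe: green bench wood lathe, 740 mm long, on the bench. Origin on the bench under the spindle axis; z up; +y along the spindle to the headstock (118 wide, from y 92 to 292, top at z 223). Spindle axis at z 160. Two bed ways, 110 wide in all, top at z 60. A tool rest lies crosswise from y -163 to -144, x -45 to 65, top z 161; the tailstock's point is at y -193, its body 60 to 88 wide, top z 195.
- chuck_mouth (a point): centre of the chuck's mouth: on the spindle axis, in the plane of the jaws' front ends (lathe y -6). Axes as the lathe's: +y goes straight into the chuck. Four steel jaws, 36 mm long, 20 wide, 11 thick, stand diagonally round it (45 degrees off upright), flat faces inwards; behind them the 82 mm chuck body.
- pinion (a joint): turn of the chuck's key socket, rad, growing clockwise seen from above. At reading q all jaw faces stand 17.52 - 1.2 q mm off the axis, so at first (q 0.2 to 0.6) 0.8 to 1.3 mm clear of a centred tenon. They meet it at about 1.27 and straighten it; turn on to about 1.6 for a firm grip. 0.12 N m turns it free, 0.3 to 0.4 N m when firm. It stays where left, but may spring back 0.25 rad at most.
- pinion_mouth (a point): centre of the mouth of the square key socket, in the top of the chuck, 54 mm behind the jaw fronts and 200 mm above the bench. z up; x and y lie along the square's sides and turn with it. Socket 12.0 mm square, 14 mm deep, in a round steel head 21 mm across.
- blank: pale wooden blank: 46 mm square, 64 long, with a round tenon of 32 mm diameter and 33 long (last 3.5 mm tapered to 26) on one end. Lies on a flat. Origin on its axis at the shoulder; +y towards the tenon's end. About 0.11 kg. Released in the open jaws it sags up to 0.2 rad, tail down, and may creep out 5 mm; that is in order.
- chuck_key: T-handled chuck key of dark steel, 0.16 kg, 78 mm tall, standing in the key block: a flat-sided cross bar 90 long (along its x), 12 wide, 12 high, on a round shank of 15 mm, ending in a square of 11 mm, 17 long (tip tapered to 8), sides along x and y. Its bar is thicker, longer and lower than the socket wrench's. Origin at the tip; z up the shank. Of the three tools it can stand in any hole.
- key_tip (a point): end face centre of the key's square tip; axes as chuck_key's
- key_bar (a point): centre of the key's cross bar, 72 mm above the tip; the place to grip it; axes as chuck_key's
- key_block: fixed block of pale plywood, 56 (x) by 180 (y) by 52 mm high, with three round upright holes in a row along y, one tool in each. Origin under its centre
- hole0 (a point): mouth of the block's hole at y -55 mm, on its top. Each hole: 17 mm across, 40 mm deep; z up
- hole1 (a point): mouth of the block's middle hole, on its top; z up
- hole2 (a point): mouth of the block's hole at y +55 mm, on its top; z up
- socket_wrench: bystander in the block: bright T-handled wrench, 92 mm tall, round shank 14 mm, thin round cross bar 80 long and 8 thick along its x. Origin at its foot
- knockout_bar: bystander in the block: round steel bar of 14 mm, 100 mm tall with a 21 mm brass head. Origin at its foot
- mould: bystander: carved wooden biscuit mould, a paddle 195 long (x), 70 wide, 22 high. Origin underneath, where handle meets blade
- gouge: bystander: carving gouge lying flat, 250 long (x), 26 high, wooden handle to -x. Origin under the ferrule
- chisel: bystander: carving chisel lying flat, 230 long (x), 26 high, wooden handle to -x. Origin under the ferrule
- offcut: bystander: plain squared offcut without tenon, 46 x 110 (y) x 46 mm. Origin under its centre
- sanding_block: bystander: cork sanding block 110 (x) x 60 x 34 mm. Origin under its centre
- glue: bystander: white glue bottle, 60 mm across, 165 tall. Origin under its centre
- mallet: bystander: round carver's mallet standing on its head, 88 mm across, 215 tall. Origin under its centre
There are look-alikes about, which are no part of the job. Leave any black or turquoise look-alike of the blank alone.

How it is judged (in metres and radians):
On the way, in this order (a step that is already met when the one before it is completed fails the run):
1. the blank's tenon is in the open jaws, its shoulder within 10 mm of the middle of the chuck's mouth, and the gripper has let go of it (distance between blank and chuck_mouth below 0.01 m and angle between the y axis of blank and the y axis of chuck_mouth, either way round below 0.3 rad and contact force between the fingers and blank below 0.1 N), for 0.2 s.
2. the chuck key is in the socket, at least 9 mm deep (horizontal distance between key_tip and pinion_mouth below 0.004 m and z of key_tip in the frame of pinion_mouth below -0.009 m), for 0.1 s.
3. with the key in the socket, the jaws are closed on the tenon (pinion past 1.3 rad) (all of step 2 and value of joint pinion above 1.3 rad), for 0.1 s.
At the end, for the whole second after the job is handed in: the jaws grip the blank (pinion past 1.25 rad, over 15 N), it is within 0.05 rad of straight and its shoulder within 8 mm of the jaws' mouth; the chuck key stands at rest in a hole of the block, upright within 0.12 rad, its tip over 34 mm down (value of joint pinion above 1.25 rad and contact force between blank and lathe above 15 N and distance between blank and chuck_mouth below 0.008 m and angle between the y axis of blank and the y axis of chuck_mouth, either way round below 0.05 rad and ((horizontal distance between key_tip and hole0 below 0.006 m and z of key_tip in the frame of hole0 below -0.034 m) or (horizontal distance between key_tip and hole1 below 0.006 m and z of key_tip in the frame of hole1 below -0.034 m) or (horizontal distance between key_tip and hole2 below 0.006 m and z of key_tip in the frame of hole2 below -0.034 m)) and angle between chuck_key's own z axis and vertical below 0.12 rad and linear speed of chuck_key below 0.02 m/s); the robot touches nothing.
It fails at once if one of the things lying or standing on the bench (mould, gouge, chisel, offcut, sanding block, glue, mallet) moved over 30 mm (distance of any of mould, gouge, chisel, offcut, sanding_block, glue, mallet from where it was at the start of the episode above 0.03 m).
It fails at once if the socket wrench or the knockout bar pulled up or moved over 15 mm (distance of any of socket_wrench, knockout_bar from where it was at the start of the episode above 0.015 m).
It also fails if it takes over 72 s, if anything falls off the work surface, if the arm or the gripper's body presses on something with over 40 N, if the wrist force passes 120 N, or if a joint passes its speed limit or range.

ROBOT

A 6-joint arm with a two-finger parallel gripper is mounted at the origin on the work surface. World frame = base frame: x ahead of the robot, y to its left, z up, the work surface at z = 0. Lengths are in m, angles in degrees, forces in N, time in s.
With the tool pointing down it reaches from about 0.3 to 0.75 m from the base axis. Payload 8.5 kg.
Tool frame: the origin (TCP) lies at the very end of the fingers, on their centre line; the grasp point (between the pads) lies 19 mm behind it; z points along the fingers, y is the direction in which the jaws open and shut (so a half turn about z gives the same grasp; the last joint's range is limited). The gripper opens to 85 mm and grips with 20 to 120 N. Pads are 22 mm wide; open, the fingers measure 114 mm over their backs; the gripper's body (76 mm by 85 mm) begins 54 mm behind the grasp point. The pads swing forward as they close: fully open they stand 13 mm farther back than shut.
Start: joints at [62.836, 21.807, 74.336, -0, 83.858, -12.336], TCP at [0.141, 0.532, 0.231] pointing down, gripper open.
Joint ranges: [-178.18, 178.18], [-50.72, 133.34], [12.68, 142.11], [-81.47, 261.47], [9.98, 163.14], [-165.26, 165.26]. Speed limits (degrees/s): [136.94, 136.94, 180, 180, 180, 180].

INTERFACE

Orientations are given as a 3x3 rotation matrix whose columns are the frame's x, y, z axes.
In Python, from rig import env, vision, close_job, spotter gives the robot as it stands. The module is installed in compiled form; this text tells all that it offers.
- The arm moves only by the tool jog_arm, never from a script. Its argument "plan" is a list that holds one entry, the list of rows, each a list of 6 numbers: the shift along the tool's x, y, z in units of 40 mm (1.0 is 40 mm), then the turn, a rotation vector about the tool's x, y, z in units of 0.15 rad (1.0 is 0.15 rad). A call has 1 to 10 rows; each row shifts and turns the commanded pose from where the row before left it, along the tool's axes as they then stand; what a row does not reach is not made up. A row lasts 1/10 s, in which the tool goes at most 50 mm and 8.59 degrees, less where a joint would pass 70% of its speed; a pose out of reach is approached as far as the arm can. A call with a number of a shift or a turn outside -1 to 1 is refused whole. A call with a gripper value outside its range is refused whole. "grip" is the opening, from -1 (shut) to 1 (fully open), set as the call begins (left out, the last holds). The fingers move at their own pace and stop on an object; "squeeze" is the grip in N (left out, the last holds). Time passes only in rows, so rows that do not move let the fingers close. It gives the time, the measured TCP pose, the force and the opening at its end, in the units of the state.
- env.observe(): the state, without advancing time (a new reading comes with each control period).
- vision.get_image(name): name is "side" or "top" or "wrist"; returns (picture, depth): 384x512x3 uint8, red, green, blue; 384x512 float32, m along the optical axis (not along the pixel's ray), 0 where there is no reading.
- vision.camera_info(name): a dict with "fx", "fy", "cx", "cy" (pixels), "rvec" (rotation vector, rad) and "tvec" (3), from world to camera coordinates, as OpenCV has them. Camera axes: x right, y down, z forward; pixel columns grow to the right and rows downward; lengths in m; the calibration is good to about 2 mm. The wrist camera is an equidistant fisheye: a pixel r from the principal point sees the ray r / f radians off the axis. A picture is of the moment at which its call begins: read the wrist's pose just before it. camera_info takes no time and is no camera call; for the wrist camera it gives the pose at the moment of the call.
- close_job(): hands the job in, once; it reports no verdict.
Trained networks look in the newest picture that a camera, given by its name, has taken for a name from the list of things; names that differ only in an ending like _2 or _b are one class to them, and where a whole thing is asked for, a point or a joint stands for the part that bears it (a point fixed in the world has none). Each returns a list of dicts, best first, with "score" (0 to 1); they miss things now and then, are a little off and sometimes report something else, mostly with a low value. They report only what shows in the picture. A call takes as long as a camera call. They do not tell look-alikes from the thing itself.
- spotter.trace(camera, query): "pixels" (384x512 bool, what is visible of it) and "rect" ([left, top, right, bottom] in pixels, round what is visible of it).
The state is a dict: "time_s": time; "q": joint angles; "qvel": joint speeds; "joint_efforts": joint torques, N m; "position": TCP position; "tool_rot": TCP orientation; "ft_force": force on the tool from outside, world axes, zero at the start; "wrist_torque": the same for the moment, N m; "grip_width": finger opening in m.
Only numpy, scipy, OpenCV 4.12 (cv2) and the standard library are available. Lean on these libraries where they do the work, as an engineer would, in place of code of your own. Each camera call takes 0.05 s, during which the arm holds its last target.

## Working session

There is one attempt and no reset: what is moved stays moved. The work goes in short steps, Python scripts to look and compute and a tool call to move; the robot and the scene stay as the last step left them, time stands still between calls to the robot, and variables do not carry over. Pictures are saved under pics/ and viewed, and the job is handed in when it is done.

Besides the shell and the picture viewer there is one more tool, called after "Emit:" by a JSON object that holds its "name" and its "arguments". jog_arm: Moves the arm, as the interface text tells. Its arguments: {"type":"object","properties":{"plan":{"type":"array"},"grip":{"type":"number"},"squeeze":{"type":"number"}},"required":["plan"]}

```bash
mkdir -p pics; ls; cat > h.py <<'E'
import numpy as np, cv2
from rig import env, vision, close_job, spotter
def cam(n):
    c=vision.camera_info(n); R=cv2.Rodrigues(np.array(c['rvec'],float))[0]; return c,R,np.array(c['tvec'],float).ravel()
def pts(n,depth,ci=None):
    c,R,t=ci or cam(n)
    v,u=np.mgrid[0:384,0:512].astype(float)
    x=(u-c['cx'])/c['fx'];y=(v-c['cy'])/c['fy']
    if n=='wrist':
        r=np.hypot(x,y); s=np.where(r>1e-9,np.tan(np.minimum(r,1.5))/np.maximum(r,1e-9),1); x=x*s;y=y*s
    P=np.stack([x*depth,y*depth,depth],-1)
    return (P-t)@R
def proj(n,X,ci=None):
    c,R,t=ci or cam(n); p=np.atleast_2d(X)@R.T+t
    if n=='wrist':
        rr=np.hypot(p[:,0],p[:,1]); th=np.arctan2(rr,p[:,2]); k=th/np.maximum(rr,1e-9)
        return np.stack([c['fx']*p[:,0]*k+c['cx'],c['fy']*p[:,1]*k+c['cy']],-1)
    return np.stack([c['fx']*p[:,0]/p[:,2]+c['cx'],c['fy']*p[:,1]/p[:,2]+c['cy']],-1)
def save(n,img,s=1.5,crop=None):
    if crop: img=img[crop[1]:crop[3],crop[0]:crop[2]]
    cv2.imwrite('pics/'+n,cv2.resize(img[...,::-1],None,fx=s,fy=s,interpolation=cv2.INTER_CUBIC))
E
python3 - <<'E'
from h import *
s=env.observe(); print(s)
for n in ['side','top','wrist']:
    ci=cam(n); im,d=vision.get_image(n); np.savez(f'{n}0.npz',im=im,d=d)
    save(f'{n}0.png',im); c,R,t=ci; print(n,c,-R.T@t, R[2])
E
```

```text
pics
{'time_s': 0.0, 'q': array([ 6.28358857e+01,  2.18388569e+01,  7.43858128e+01, -7.79530028e-04,
        8.38589633e+01, -1.23351339e+01]), 'qvel': array([-0.08107716, -0.0942708 , -0.00533075, -0.00465266,  0.07203466,
       -0.02168547]), 'joint_efforts': array([-1.54144880e-03, -4.48451257e+01, -2.31279463e+01, -2.58845639e-04,
        4.75619177e-03, -9.93647404e-06]), 'position': array([0.14061986, 0.53140129, 0.23072555]), 'tool_rot': array([[-9.66694337e-01,  2.55932864e-01, -6.54363656e-04],
       [ 2.55933526e-01,  9.66693502e-01, -1.30484789e-03],
       [ 2.98615638e-04, -1.42886266e-03, -9.99998935e-01]]), 'ft_force': array([-0.92487228, -0.50820652, -0.51986338]), 'wrist_torque': array([ 0.06280826, -0.01081491, -0.03669825]), 'grip_width': 0.08557602126092095}
side {'fx': 361.5814274428679, 'fy': 361.5814274428679, 'cx': 255.51656663784615, 'cy': 188.87859316612605, 'rvec': array([ 0.47576855, -2.69538795,  1.2149306 ]), 'tvec': array([0.46732057, 0.21390461, 1.03404066])} [0.21803285 0.75465329 0.84637101] [ 0.26006538 -0.70313702 -0.66178873]
top {'fx': 369.827033091228, 'fy': 369.827033091228, 'cx': 255.5404460764993, 'cy': 188.95736388805292, 'rvec': array([ 2.21773573, -2.18338794,  0.03596068]), 'tvec': array([-0.00730498,  0.49661282,  1.22491513])} [ 0.45105169 -0.00524794  1.24242487] [ 0.03696193  0.00461456 -0.99930602]
wrist {'fx': 297.3186396354542, 'fy': 297.3186396354542, 'cx': 253.7548575354226, 'cy': 194.95166716021077, 'rvec': array([-2.31523425, -1.78033586, -0.23744241]), 'tvec': array([-0.54911326, -0.03356724,  0.37790023])} [0.07636681 0.54820803 0.37295681] [ 0.25408556 -0.06838597 -0.96476105]
```

View pics/side0.png

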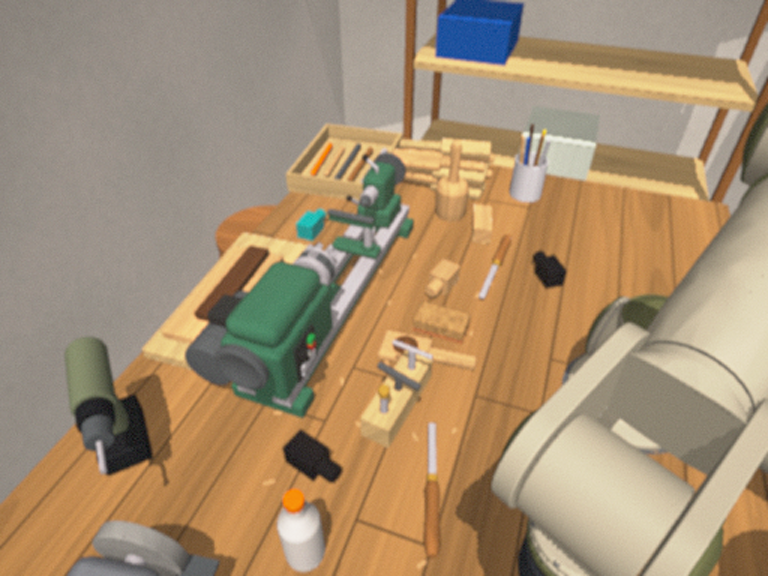

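View pics/top0.png

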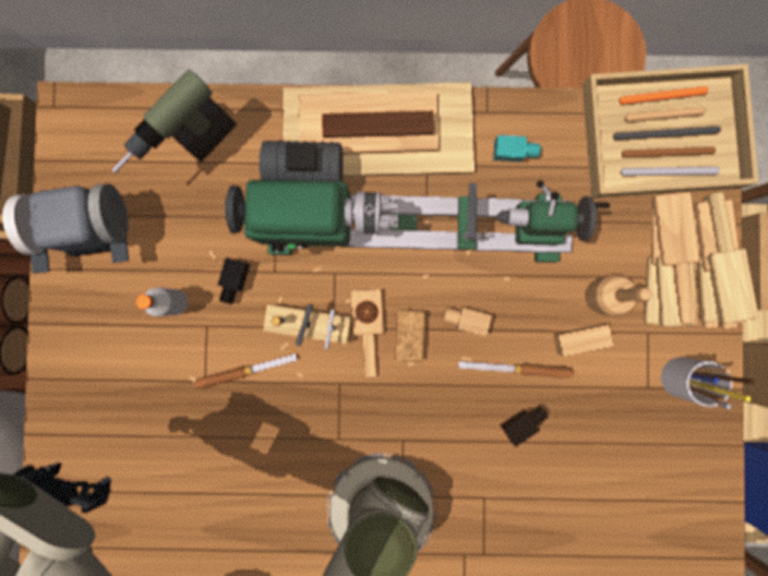

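View pics/wrist0.png

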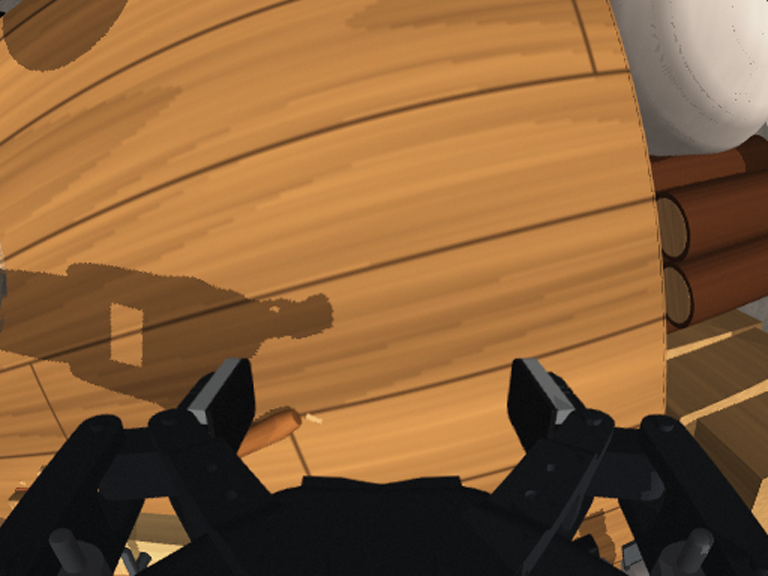

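The pale blank is at top (313,213), tenon to the left (+y). Look-alikes are black at (155,187), black at (350,283) and turquoise at (345,99); the plain offcut is at (390,227). The dark-bar key in the block's middle hole is at about (202,215), the bright wrench at (220,218), and the brass-headed bar at (184,213).

```bash
python3 - <<'E'
from h import *
D={}
for n in ['top','side']:
    z=np.load(f'{n}0.npz'); P=pts(n,z['d']); 
    for q in ['blank','chuck_key','key_block','lathe','socket_wrench','knockout_bar','offcut']:
        for k,r in enumerate(spotter.trace(n,q)[:4]):
            m=r['pixels']&(z['d']>0); X=P[m]
            if len(X)<5: print(n,q,r['score'],r['rect'],'few');continue
            D[f'{n}_{q}_{k}']=m
            print(n,q,round(r['score'],2),np.round(r['rect']),len(X),'med',np.round(np.median(X,0),3),'lo',np.round(np.percentile(X,2,0),3),'hi',np.round(np.percentile(X,98,0),3))
np.savez('m0.npz',**D)
im=np.load('top0.npz')['im']; save('c1.png',im,4,(170,180,350,260)); save('c2.png',im,4,(150,110,350,175))
im=np.load('side0.npz')['im']; save('c3.png',im,3.5,(190,150,340,300))
E
```

```text
top blank 0.95 [299. 205. 328. 224.] 435 med [ 0.421 -0.186  0.045] lo [ 0.392 -0.228 -0.002] hi [ 0.446 -0.136  0.051]
top blank 0.83 [143. 171. 166. 203.] 467 med [0.503 0.331 0.044] lo [ 0.454  0.303 -0.001] hi [0.545 0.364 0.05 ]
top blank 0.63 [334. 271. 365. 295.] 450 med [ 0.199 -0.301  0.045] lo [ 0.163 -0.348  0.007] hi [ 0.23  -0.265  0.051]
top blank 0.62 [330.  87. 361. 108.] 461 med [ 0.796 -0.279  0.044] lo [ 0.777 -0.334  0.004] hi [ 0.823 -0.241  0.051]
top chuck_key 0.49 [198. 202. 206. 229.] 125 med [0.406 0.165 0.089] lo [0.367 0.151 0.026] hi [0.447 0.181 0.095]
top key_block 0.88 [174. 201. 234. 229.] 871 med [0.407 0.155 0.052] lo [0.372 0.077 0.001] hi [0.443 0.251 0.087]
top key_block 0.24 [295. 203. 328. 223.] 391 med [ 0.423 -0.183  0.045] lo [ 0.394 -0.226  0.024] hi [ 0.443 -0.133  0.051]
top lathe 0.76 [151.  93. 404. 173.] 10320 med [0.628 0.051 0.158] lo [ 0.568 -0.388  0.032] hi [0.771 0.287 0.225]
top socket_wrench 0.53 [217. 212. 225. 231.] 67 med [0.393 0.111 0.102] lo [0.365 0.104 0.023] hi [0.414 0.122 0.108]
top knockout_bar 0.6 [180. 212. 191. 2
[... 1507 characters left out ...]
rench 0.57 [262. 226. 286. 244.] 133 med [0.399 0.117 0.1  ] lo [0.366 0.042 0.023] hi [0.429 0.122 0.107]
side knockout_bar 0.47 [253. 257. 259. 276.] 122 med [0.414 0.227 0.099] lo [0.406 0.216 0.052] hi [0.423 0.233 0.114]
side offcut 0.9 [315. 137. 328. 163.] 309 med [ 0.378 -0.402  0.044] lo [ 0.351 -0.481  0.006] hi [ 0.41  -0.375  0.049]
side offcut 0.72 [128. 103. 279. 279.] 10398 med [0.607 0.17  0.149] lo [ 0.562 -0.381  0.01 ] hi [0.767 0.303 0.225]
side offcut 0.66 [237. 239. 290. 298.] 1245 med [0.399 0.204 0.051] lo [0.37  0.088 0.002] hi [0.445 0.26  0.056]
side offcut 0.42 [286. 174. 306. 196.] 391 med [ 0.418 -0.17   0.039] lo [ 0.39  -0.221  0.003] hi [ 0.447 -0.129  0.049]
```

View pics/c1.png

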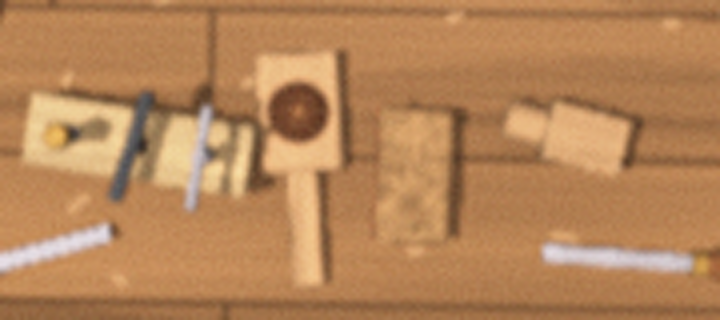

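View pics/c2.png

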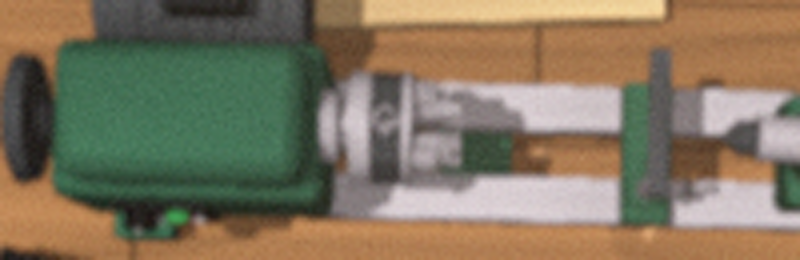

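View pics/c3.png

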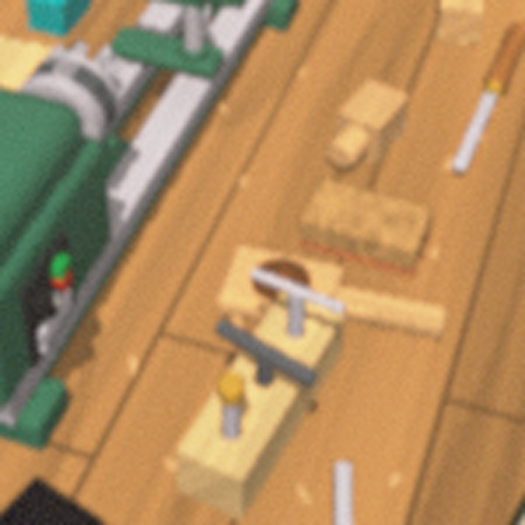

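```bash
python3 - <<'E'
from h import *
M=np.load('m0.npz')
def rect(X):
    r=cv2.minAreaRect((X[:,:2]*1000).astype(np.float32)); return np.round(r[0],1),np.round(r[1],1),round(r[2],1)
for n in ['top','side']:
    z=np.load(f'{n}0.npz');P=pts(n,z['d'])
    def sel(k,lo,hi): 
        X=P[M[k]]; return X[(X[:,2]>lo)&(X[:,2]<hi)]
    X=sel(f'{n}_blank_0',.036,.06); X=X[X[:,2]>.042] if n=='top' else X
    print(n,'blank body',rect(X),len(X), 'meanz',X[:,2].mean())
    A=P[M[f'{n}_blank_0']]; A=A[A[:,2]>.025]; c=A.mean(0); u,s,vt=np.linalg.svd(A[:,:2]-c[:2]); print('axis',vt[0],np.degrees(np.arctan2(*vt[0][::-1])),c)
    K=sel(f'{n}_chuck_key_0',.078,.1); K=K[(K[:,1]>.14)]; c=np.median(K,0);u,s,vt=np.linalg.svd(K[:,:2]-K[:,:2].mean(0)); print('key',rect(K),np.degrees(np.arctan2(*vt[0][::-1])),K.mean(0))
    w='top_socket_wrench_0' if n=='top' else 'side_socket_wrench_1'
    K=sel(w,.09,.12); u,s,vt=np.linalg.svd(K[:,:2]-K[:,:2].mean(0)); print('wrench',np.degrees(np.arctan2(*vt[0][::-1])),K.mean(0))
    K=sel(f'{n}_key_block_0',.047,.058); print('block',rect(K))
    H=sel(f'{n}_lathe_0',.217,.23); print('head',rect(H),H.mean(0))
    L=P[M[f'{n}_lathe_0']]; W=L[(abs(L[:,2]-.06)<.006)&(L[:,1]<0.05)&(L[:,1]>-.38)]; print('ways',rect(W))
E
```

```text
top blank body (array([ 421.3, -183.8]), array([89.5, 46. ]), 75.6) 286 meanz 0.046674870929441954
axis [-0.2433022  -0.96995054] -104.08152098846992 [ 0.42097846 -0.18373892  0.04386675]
key (array([407.6, 164. ]), array([13.9, 88.4]), 73.9) 163.8722393963742 [0.40651068 0.16468118 0.08928724]
wrench 171.30553886684382 [0.39254186 0.11089124 0.10313429]
block (array([407.8, 165.1]), array([180.1,  56.1]), 81.9)
head (array([630.6, -30.2]), array([576.4,  91.2]), 89.5) [0.63221466 0.16668634 0.22243235]
ways (array([ 629.2, -165.9]), array([428.3, 110.8]), 89.3)
side blank body (array([ 422.7, -173. ]), array([93.1, 44.3]), 74.5) 200 meanz 0.04379598230352445
axis [0.30386033 0.95271659] 72.3103879598173 [ 0.41883405 -0.1715924   0.04065304]
key (array([406.6, 168.9]), array([14., 87.]), 72.8) 163.5972316866957 [0.4076692  0.17039592 0.08852775]
wrench 171.7816535807183 [0.39567677 0.11609485 0.10197533]
block (array([408.4, 168.7]), array([181. ,  57.2]), 82.0)
head (array([629.9, -24.5]), array([575.1,  92.4]), 89.3) [0.6297048  0.1810616  0.22267187]
ways (array([ 628.1, -165.8]), array([428. , 110.8]), 89.4)
```

```bash
cat >> h.py <<'E'
from scipy.spatial.transform import Rotation as Rr
def down(yaw):
    a=np.radians(yaw); x=np.array([np.cos(a),np.sin(a),0]); z=np.array([0,0,-1.]); return np.stack([x,np.cross(z,x),z],1)
def plan(p1,yaw,n,p0=None,R0=None,vmax=None):
    s=env.observe()
    p0=np.array(s['position']) if p0 is None else np.array(p0,float); R0=s['tool_rot'] if R0 is None else R0
    p1=np.array(p1,float); R1=down(yaw) if np.isscalar(yaw) else yaw
    w=Rr.from_matrix(R0.T@R1).as_rotvec()/n
    rows=[];R=R0.copy()
    for i in range(n):
        d=R.T@((p1-p0)/n); rows.append([round(float(v),3) for v in list(d/.04)+list(w/.15)]); R=R@Rr.from_rotvec(w).as_matrix()
    for i in range(0,n,10): print('[['+','.join(str([v+0. for v in r]) for r in rows[i:i+10])+']]')
    mx=np.abs(rows).max(); print('max',mx)
def yaw(R): return np.degrees(np.arctan2(R[1,0],R[0,0]))
E
python3 -c "
from h import *
plan([.42,-.19,.16],75.5,20)"
```

```text
[[[-0.568, -0.783, 0.089, 0.0, 0.0, 0.522],[-0.628, -0.736, 0.089, 0.0, 0.0, 0.522],[-0.683, -0.685, 0.089, 0.0, 0.0, 0.522],[-0.735, -0.629, 0.089, 0.0, 0.0, 0.522],[-0.782, -0.57, 0.089, 0.0, 0.0, 0.522],[-0.824, -0.507, 0.089, 0.0, 0.0, 0.522],[-0.861, -0.441, 0.089, 0.0, 0.0, 0.522],[-0.893, -0.372, 0.089, 0.0, 0.0, 0.522],[-0.919, -0.301, 0.089, 0.0, 0.0, 0.522],[-0.94, -0.229, 0.089, 0.0, 0.0, 0.522]]]
[[[-0.955, -0.154, 0.089, 0.0, 0.0, 0.522],[-0.964, -0.079, 0.089, 0.0, 0.0, 0.522],[-0.967, -0.004, 0.089, 0.0, 0.0, 0.522],[-0.965, 0.072, 0.089, 0.0, 0.0, 0.522],[-0.956, 0.147, 0.089, 0.0, 0.0, 0.522],[-0.942, 0.221, 0.089, 0.0, 0.0, 0.522],[-0.921, 0.294, 0.089, 0.0, 0.0, 0.522],[-0.896, 0.366, 0.089, 0.0, 0.0, 0.522],[-0.864, 0.434, 0.089, 0.0, 0.0, 0.522],[-0.828, 0.501, 0.089, 0.0, 0.0, 0.522]]]
max 0.967
```

Emit:
{"name": "jog_arm", "arguments": {"plan": [[[-0.57,-0.78,0,0,0,0.52],[-0.63,-0.74,0,0,0,0.52],[-0.68,-0.68,0,0,0,0.52],[-0.73,-0.63,0,0,0,0.52],[-0.78,-0.57,0,0,0,0.52],[-0.82,-0.51,0,0,0,0.52],[-0.86,-0.44,0,0,0,0.52],[-0.89,-0.37,0,0,0,0.52],[-0.92,-0.3,0,0,0,0.52],[-0.94,-0.23,0,0,0,0.52]]]}}

```text
time_s: 1.85
position: [0.2806, 0.17, 0.2316]
tool_rot: [[-0.505, 0.863, 0.001], [0.863, 0.505, 0.0], [-0.0, 0.001, -1.0]]
ft_force: [0.6, 0.6, -0.0]
grip_width: 0.0852
```

```bash
python3 -c "
from h import *
ci=cam('wrist');im,d=vision.get_image('wrist');np.savez('w1.npz',im=im,d=d,rv=ci[0]['rvec'],tv=ci[0]['tvec']);save('w1.png',im)
s=env.observe();print(s['position'],yaw(s['tool_rot']))
plan([.42,-.19,.16],75.5,10)"
```

```text
[0.28277786 0.16612739 0.2315345 ] 119.81705997235579
[[[-0.943, -0.145, 0.181, 0.001, 0.001, 0.516],[-0.951, -0.072, 0.181, 0.001, 0.001, 0.516],[-0.954, 0.002, 0.181, 0.001, 0.001, 0.516],[-0.951, 0.076, 0.181, 0.001, 0.001, 0.516],[-0.942, 0.149, 0.18, 0.001, 0.001, 0.516],[-0.928, 0.221, 0.18, 0.001, 0.001, 0.516],[-0.908, 0.292, 0.18, 0.001, 0.001, 0.516],[-0.883, 0.362, 0.18, 0.001, 0.001, 0.516],[-0.852, 0.429, 0.179, 0.001, 0.001, 0.516],[-0.817, 0.493, 0.179, 0.001, 0.001, 0.516]]]
max 0.954
```

View pics/w1.png

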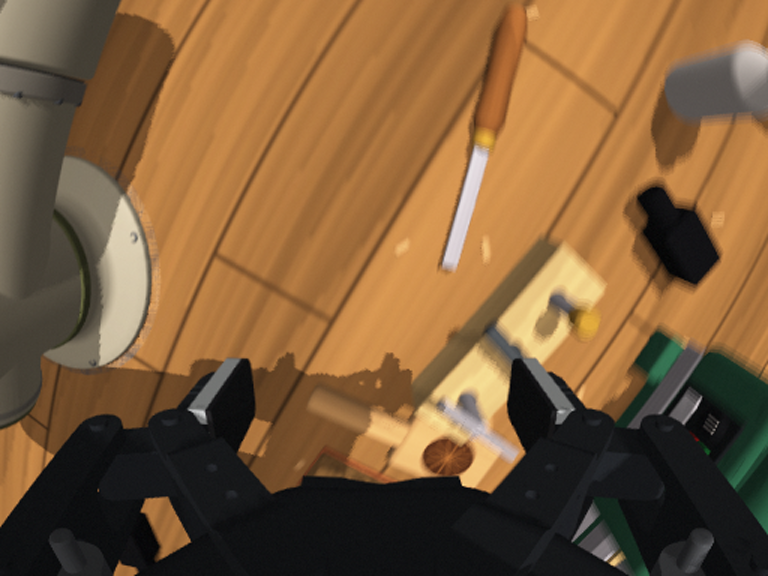

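Emit:
{"name": "jog_arm", "arguments": {"plan": [[[-0.98,0,0.18,0,0,0.51],[-0.99,0.05,0.18,0,0,0.51],[-0.98,0.12,0.18,0,0,0.51],[-0.97,0.2,0.18,0,0,0.51],[-0.96,0.27,0.18,0,0,0.51],[-0.95,0.34,0.18,0,0,0.51],[-0.93,0.41,0.18,0,0,0.51],[-0.9,0.48,0.18,0,0,0.51],[-0.87,0.54,0.18,0,0,0.51],[-0.8,0.55,0.18,0,0,0.51]]]}}

```text
time_s: 2.9
position: [0.4703, -0.1822, 0.159]
tool_rot: [[0.234, 0.972, 0.0], [0.972, -0.234, -0.0], [-0.0, 0.0, -1.0]]
ft_force: [0.6, 0.3, -0.0]
grip_width: 0.0855
```

Emit:
{"name": "jog_arm", "arguments": {"plan": [[[-0.8,0,0,0,0,0],[-0.3,0,0,0,0,0],[0,0,0,0,0,0]]]}}

```text
time_s: 3.2
position: [0.4591, -0.224, 0.1592]
tool_rot: [[0.233, 0.973, -0.0], [0.973, -0.233, 0.0], [0.0, -0.0, -1.0]]
ft_force: [0.4, -0.0, 0.0]
grip_width: 0.0853
```

```bash
python3 -c "
from h import *
ci=cam('wrist');im,d=vision.get_image('wrist');np.savez('w2.npz',im=im,d=d,rv=ci[0]['rvec'],tv=ci[0]['tvec']);save('w2.png',im)
s=env.observe();print(s['position'],yaw(s['tool_rot']))
"
```

```text
[ 0.45915518 -0.22286169  0.15938191] 76.59986782816047
```

View pics/w2.png

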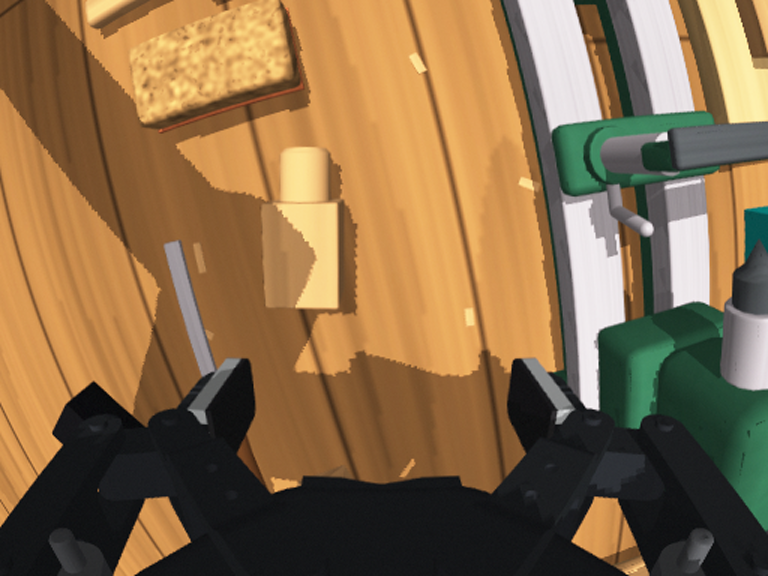

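The picture shows the pale blank, with its tenon up at (305,175)/1.5 and its body at (300,255)/1.5, unmistakable. Next I measure it.

```bash
cat > bl.py <<'E'
from h import *
import sys
f=sys.argv[1]
z=np.load(f); c=vision.camera_info('wrist'); ci=(c,cv2.Rodrigues(z['rv'])[0],z['tv'].ravel())
P=pts('wrist',z['d'],ci); r=spotter.trace('wrist','blank')
for k in r: print(k['score'],np.round(k['rect']))
m=cv2.dilate(r[0]['pixels'].astype(np.uint8),np.ones((5,5)))>0
X=P[m&(z['d']>0)]; X=X[(X[:,2]>.02)]
T=X[X[:,2]>.042]; print('top z',np.percentile(T[:,2],[5,50,95]))
r=cv2.minAreaRect((T[:,:2]*1000).astype(np.float32)); print('all top',r)
# axis guess, iterate
a=np.radians(75.5)
for it in range(5):
    u=np.array([np.cos(a),np.sin(a)]);n=np.array([-u[1],u[0]])
    s=X[:,:2]@u; w=X[:,:2]@n
    # side edges of body by s bins
    e=[]
    B=X[X[:,2]>.040]; sb=B[:,:2]@u; wb=B[:,:2]@n
    smin=np.percentile(sb,0.5)
    bins=np.arange(smin+.006,smin+.058,.004)
    for b in bins:
        q=(sb>=b)&(sb<b+.004)
        if q.sum()>10: e.append((b+.002,np.percentile(wb[q],1),np.percentile(wb[q],99)))
    e=np.array(e); k1=np.polyfit(e[:,0],e[:,1],1)[0];k2=np.polyfit(e[:,0],e[:,2],1)[0]
    a+=(k1+k2)/2
print('yaw',np.degrees(a),k1,k2,'width',np.mean(e[:,2]-e[:,1]),'mid w',np.mean(e[:,1:]))
wm=np.mean(e[:,1:])
c_=np.abs(wb-wm)>.018
print('body s',np.percentile(sb[c_],[.5,99.5]), 'tenon tip s',np.percentile(s[np.abs(w-wm)<.008],99.5), 'tail s',np.percentile(s,.5))
sh=np.percentile(sb[c_],99.5); print('shoulder xy',sh*u+wm*n,'bodymid',(sh-.032)*u+wm*n)
E
python3 bl.py w2.npz
```

```text
0.84 [497. 137. 512. 176.]
0.83 [ 32. 254.  96. 292.]
0.62 [174. 104. 228. 204.]
top z [0.15722253 0.1599981  0.1626932 ]
all top ((624.2337646484375, -216.51431274414062), (9.816650390625, 6.7975311279296875), 21.48346519470215)
yaw 522.4099511218532 -0.028950254292845708 -0.03317541229238174 width 0.005547688931226327 mid w 0.040785915331186515bl.py:24: RankWarning: Polyfit may be poorly conditioned
  e=np.array(e); k1=np.polyfit(e[:,0],e[:,1],1)[0];k2=np.polyfit(e[:,0],e[:,2],1)[0]
bl.py:24: RankWarning: Polyfit may be poorly conditioned
  e=np.array(e); k1=np.polyfit(e[:,0],e[:,1],1)[0];k2=np.polyfit(e[:,0],e[:,2],1)[0]
bl.py:24: RankWarning: Polyfit may be poorly conditioned
  e=np.array(e); k1=np.polyfit(e[:,0],e[:,1],1)[0];k2=np.polyfit(e[:,0],e[:,2],1)[0]
bl.py:24: RankWarning: Polyfit may be poorly conditioned
  e=np.array(e); k1=np.polyfit(e[:,0],e[:,1],1)[0];k2=np.polyfit(e[:,0],e[:,2],1)[0]
bl.py:24: RankWarning: Polyfit may be poorly conditioned
  e=np.array(e); k1=np.polyfit(e[:,0],e[:,1],1)[0];k2=np.polyfit(e[:,0],e[:,2],1)[0]
bl.py:24: RankWarning: Polyfit may be poor
[... 289 characters left out ...]
nditioned
  e=np.array(e); k1=np.polyfit(e[:,0],e[:,1],1)[0];k2=np.polyfit(e[:,0],e[:,2],1)[0]
bl.py:24: RankWarning: Polyfit may be poorly conditioned
  e=np.array(e); k1=np.polyfit(e[:,0],e[:,1],1)[0];k2=np.polyfit(e[:,0],e[:,2],1)[0]
bl.py:24: RankWarning: Polyfit may be poorly conditioned
  e=np.array(e); k1=np.polyfit(e[:,0],e[:,1],1)[0];k2=np.polyfit(e[:,0],e[:,2],1)[0]
Traceback (most recent call last):
  File "bl.py", line 29, in <module>
    print('body s',np.percentile(sb[c_],[.5,99.5]), 'tenon tip s',np.percentile(s[np.abs(w-wm)<.008],99.5), 'tail s',np.percentile(s,.5))
                   ~~~~~~~~~~~~~^^^^^^^^^^^^^^^^^^
IndexError: index -1 is out of bounds for axis 0 with size 0
```

The detector's best hit was the turquoise piece. The pale one is the third hit, so I'll select by the region near (0.42,-0.18).

```bash
python3 - <<'E'
t=open('bl.py').read()
i=t.index("r=spotter"); j=t.index("X=P[m&")
t=t[:i]+"m=np.hypot(P[...,0]-.42,P[...,1]+.185)<.075\nm[:, :170]=False\n"+t[j:]
open('bl.py','w').write(t)
E
python3 bl.py w2.npz; python3 - <<'E'
from h import *
z=np.load('w2.npz'); c=vision.camera_info('wrist'); P=pts('wrist',z['d'],(c,cv2.Rodrigues(z['rv'])[0],z['tv'].ravel()))
for v in (115,150,180): print([tuple(np.round(P[v,u],3)) for u in (185,200,215,260)])
print(z['d'].dtype,(z['d']==0).mean())
E
```

```text
top z [0.0449462  0.24544945 0.26082765]
all top ((441.65216064453125, -201.47000122070312), (63.83659744262695, 98.44947814941406), 75.30442810058594)
yaw 169.74996509578042 -0.14225780851055317 0.6726844643908456 width 0.01817287260985859 mid w -0.006156663054151256
body s [-0.48692474 -0.43332544] tenon tip s -0.4387881555296655 tail s -0.5334271908929277
shoulder xy [ 0.39393522 -0.18062082] bodymid [ 0.42283101 -0.19436977]
[(np.float64(0.407), np.float64(-0.141), np.float64(-0.001)), (np.float64(0.429), np.float64(-0.147), np.float64(0.039)), (np.float64(0.441), np.float64(-0.15), np.float64(0.031)), (np.float64(0.481), np.float64(-0.16), np.float64(-0.002))]
[(np.float64(0.409), np.float64(-0.174), np.float64(0.046)), (np.float64(0.422), np.float64(-0.177), np.float64(0.046)), (np.float64(0.435), np.float64(-0.18), np.float64(0.046)), (np.float64(0.473), np.float64(-0.195), np.float64(-0.001))]
[(np.float64(0.402), np.float64(-0.2), np.float64(0.045)), (np.float64(0.415), np.float64(-0.203), np.float64(0.046)), (np.float64(0.428), np.float64(-0.206), np.float64(0.046)), (np.float64(0.465), np.float64(-0.225), np.float64(0.001))]
float32 0.016148885091145832
```

```bash
sed -i 's/X=X\[(X\[:,2\]>.02)\]/X=X[(X[:,2]>.02)\&(X[:,2]<.06)]/' bl.py; python3 bl.py w2.npz; python3 - <<'E'
from h import *
# lathe from wrist w1/w2 and top: ways edges
z=np.load('w2.npz'); c=vision.camera_info('wrist'); P=pts('wrist',z['d'],(c,cv2.Rodrigues(z['rv'])[0],z['tv'].ravel()))
W=P[(abs(P[...,2]-.06)<.004)&(P[...,0]>.55)&(P[...,0]<.72)]
for y in np.arange(-.30,.05,.03):
    q=W[abs(W[:,1]-y)<.005,0]
    if len(q)>20: print(round(y,2),np.round(np.percentile(q,[1,99]),4),len(q))
E
```

```text
top z [0.04432756 0.04550209 0.04663435]
all top ((416.4359436035156, -194.85671997070312), (63.83659744262695, 46.311492919921875), 75.30442810058594)
yaw 75.02446397674554 -0.0031981358770335677 0.0013055739063451692 width 0.04509603836425134 mid w -0.4529518250806237
body s [-0.11212703 -0.04992328] tenon tip s -0.016399119657450556 tail s -0.11210569855460568
shoulder xy [ 0.42482358 -0.16487151] bodymid [ 0.41658383 -0.19579248]
-0.3 [0.5706 0.5847] 128
-0.27 [0.5711 0.679 ] 583
-0.24 [0.5716 0.6801] 646
-0.21 [0.5723 0.6803] 647
-0.15 [0.5728 0.6811] 597
-0.12 [0.5733 0.6814] 724
-0.09 [0.5737 0.6819] 689
```

```bash
python3 -c "
from h import *
plan([.4165,-.195,.08],75.2,3)
s=env.observe();print(s['position'],yaw(s['tool_rot']))
z=np.load('w2.npz'); c=vision.camera_info('wrist'); P=pts('wrist',z['d'],(c,cv2.Rodrigues(z['rv'])[0],z['tv'].ravel()))
a=np.radians(75.2);u=np.array([np.cos(a),np.sin(a)]);n=np.array([-u[1],u[0]])
for v,uu in ((163,117),(200,126),(240,137)): d=P[v,uu][:2]-[.4165,-.195];print(P[v,uu],d@u,d@n)
"
```

```text
[[[0.138, -0.399, 0.663, 0.0, -0.001, 0.057],[0.135, -0.401, 0.663, 0.0, -0.001, 0.057],[0.132, -0.402, 0.663, 0.0, -0.001, 0.057]]]
max 0.663
[ 0.45930284 -0.22223215  0.15950785] 76.6653321905521
[ 0.32547584 -0.16840148  0.01554079] 0.002464332548908725 0.09479876147823714
[ 0.32187673 -0.20913403  0.01470433] -0.037836226646582344 0.08787351483842122
[ 0.31767993 -0.25595553  0.01429597] -0.0841763970844977 0.07997072155960762
```

Emit:
{"name": "jog_arm", "arguments": {"plan": [[[0.14,-0.4,0.66,0,0,0.06],[0.14,-0.4,0.66,0,0,0.06],[0.13,-0.4,0.66,0,0,0.06],[0,0,0,0,0,0],[0,0,0,0,0,0]]], "grip": 0.55, "squeeze": 40}}

```text
time_s: 3.8
position: [0.4176, -0.1955, 0.0811]
tool_rot: [[0.256, 0.967, 0.001], [0.967, -0.256, -0.001], [-0.0, 0.001, -1.0]]
ft_force: [0.6, -0.4, 0.7]
grip_width: 0.0661
```

```bash
python3 -c "
from h import *
plan([.4165,-.195,.006],75.2,4)
s=env.observe();print(s['position'],yaw(s['tool_rot']))
im,d=vision.get_image('wrist');save('w3.png',im,1.2)"
```

```text
[[[0.001, -0.008, 0.469, 0.002, 0.001, -0.001],[0.001, -0.008, 0.469, 0.002, 0.001, -0.001],[0.001, -0.008, 0.469, 0.002, 0.001, -0.001],[0.001, -0.007, 0.469, 0.002, 0.001, -0.001]]]
max 0.469
[ 0.41756821 -0.19549544  0.08110814] 75.1760802120203
```

View pics/w3.png

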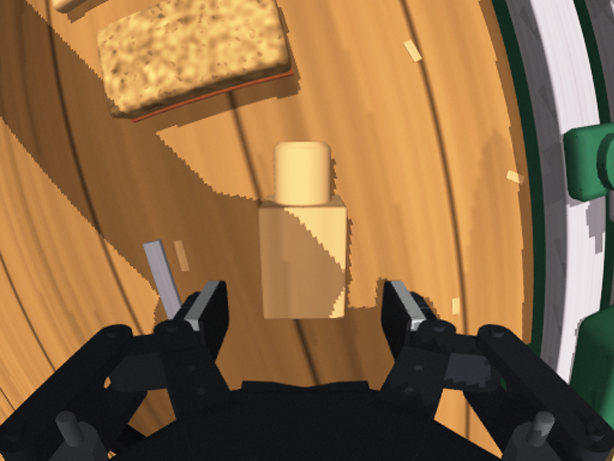

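The blank lies centred between the open fingers, midline x≈303 against 305 in this view. I descend and close.

Emit:
{"name": "jog_arm", "arguments": {"plan": [[[0,0,0.6,0,0,0],[0,0,0.6,0,0,0],[0,0,0.45,0,0,0],[0,0,0.22,0,0,0],[0,0,0,0,0,0],[0,0,0,0,0,0]]]}}

```text
time_s: 4.45
position: [0.4175, -0.1963, 0.0063]
tool_rot: [[0.257, 0.966, 0.001], [0.966, -0.257, -0.001], [-0.001, 0.002, -1.0]]
ft_force: [-0.5, -0.1, -0.3]
grip_width: 0.0662
```

Emit:
{"name": "jog_arm", "arguments": {"plan": [[[0,0,0,0,0,0],[0,0,0,0,0,0],[0,0,0,0,0,0],[0,0,0,0,0,0],[0,0,0,0,0,0]]], "grip": -0.2}}

```text
time_s: 4.95
position: [0.4173, -0.1962, 0.0063]
tool_rot: [[0.257, 0.966, 0.002], [0.966, -0.257, -0.001], [-0.001, 0.002, -1.0]]
ft_force: [-0.1, 1.3, 7.3]
grip_width: 0.0457
```

```bash
python3 - <<'E'
from h import *
for n in ['top','side']:
    z=np.load(f'{n}0.npz');P=pts(n,z['d'])
    H=P[(abs(P[...,0]-.63)<.05)&(P[...,2]>.212)&(P[...,2]<.235)&(P[...,1]>-.15)&(P[...,1]<.4)]
    print(n,'head y',np.percentile(H[:,1],[1,50,99]),'x',np.percentile(H[:,0],[1,99]))
    C=P[(abs(P[...,0]-.63)<.008)&(P[...,2]>.1)&(P[...,1]>-.27)&(P[...,1]<.13)]
    o=np.argsort(C[:,1]); C=C[o]
    b=np.arange(-.2,.12,.006); print([(round(y,3),round(float(np.median(C[(C[:,1]>=y)&(C[:,1]<y+.006),2])),3)) for y in b if ((C[:,1]>=y)&(C[:,1]<y+.006)).sum()>1])
E
```

```text
top head y [0.08734059 0.17176838 0.25655895] x [0.58629021 0.67804084]
[(np.float64(-0.182), 0.16), (np.float64(-0.176), 0.162), (np.float64(-0.17), 0.161), (np.float64(-0.164), 0.162), (np.float64(-0.026), 0.179), (np.float64(-0.02), 0.18), (np.float64(-0.014), 0.179), (np.float64(-0.008), 0.181), (np.float64(-0.002), 0.184), (np.float64(0.004), 0.183), (np.float64(0.01), 0.2), (np.float64(0.016), 0.201), (np.float64(0.022), 0.197), (np.float64(0.028), 0.19), (np.float64(0.034), 0.2), (np.float64(0.04), 0.201), (np.float64(0.046), 0.2), (np.float64(0.052), 0.199), (np.float64(0.058), 0.179), (np.float64(0.064), 0.187), (np.float64(0.07), 0.189), (np.float64(0.076), 0.179), (np.float64(0.082), 0.209), (np.float64(0.088), 0.219), (np.float64(0.094), 0.221), (np.float64(0.1), 0.224), (np.float64(0.106), 0.223), (np.float64(0.112), 0.223), (np.float64(0.118), 0.224)]
side head y [0.09553271 0.19141795 0.26262304] x [0.58628425 0.67693772]
[(np.float64(-0.176), 0.161), (np.float64(-0.17), 0.145), (np.float64(-0.164), 0.158), (np.float64(-0.02), 0.182), (np.float64(-0.008), 0.184), (np.float64(0.01), 0.2), (np.float64(0.016), 0.201), (np.float64(0.022), 0.197), (np.float64(0.028), 0.201), (np.float64(0.034), 0.199), (np.float64(0.04), 0.201), (np.float64(0.046), 0.201), (np.float64(0.052), 0.198), (np.float64(0.058), 0.198), (np.float64(0.088), 0.218), (np.float64(0.094), 0.221), (np.float64(0.1), 0.224), (np.float64(0.106), 0.224), (np.float64(0.112), 0.224), (np.float64(0.118), 0.224)]
```

Emit:
{"name": "jog_arm", "arguments": {"plan": [[[0,0,-0.5,0,0,0],[0,0,-1,0,0,0],[0,0,-1,0,0,0],[0,0,-1,0,0,0],[0,0,-1,0,0,0],[0,0,-0.9,0,0,0],[0,0,-0.9,0,0,0],[0,0,0,0,0,0],[0,0,0,0,0,0]]]}}

```text
time_s: 5.85
position: [0.4165, -0.1956, 0.2575]
tool_rot: [[0.257, 0.966, 0.001], [0.966, -0.257, -0.001], [-0.0, 0.001, -1.0]]
ft_force: [-0.7, -0.2, -1.9]
grip_width: 0.0457
```

```bash
python3 -c "
from h import *
s=env.observe();print(s['position'],yaw(s['tool_rot']),s['ft_force'])
ci=cam('wrist');im,d=vision.get_image('wrist');save('w4.png',im,1.2);np.savez('w4.npz',im=im,d=d,rv=ci[0]['rvec'],tv=ci[0]['tvec'],p=s['position'],R=s['tool_rot'])
"
```

```text
[ 0.41650439 -0.1956069   0.25754001] 75.102942625875 [-0.68188705 -0.20946424 -1.86434569]
```

View pics/w4.png

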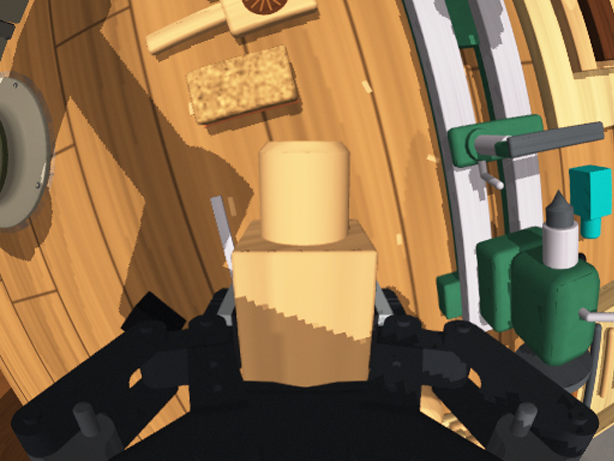

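```bash
python3 - <<'E'
from h import *
plan([.6275,-.111,.2575],89.15,8)
z=np.load('w4.npz'); c=vision.camera_info('wrist'); P=pts('wrist',z['d'],(c,cv2.Rodrigues(z['rv'])[0],z['tv'].ravel()))
T=(P-z['p'])@z['R']  # tool frame
m=(abs(T[...,1])<.03)&(abs(T[...,2])<.04)&(T[...,0]>-.04)&(T[...,0]<.09); m[:105]=False; m[330//1:]=False
X=T[m]
top=X[(X[:,2]<-.03)&(X[:,0]<.03)]; print('top z',np.percentile(top[:,2],[5,50,95]),'x',np.percentile(top[:,0],[1,99]),'y',np.percentile(top[:,1],[1,99]))
A=np.c_[top[:,:2],np.ones(len(top))]; print('plane',np.linalg.lstsq(A,top[:,2],rcond=None)[0])
ten=X[(X[:,0]>.04)]; 
for a in np.arange(.038,.07,.004):
    q=ten[(ten[:,0]>=a)&(ten[:,0]<a+.004)]
    if len(q)>30:
        k=q[q[:,2]<np.percentile(q[:,2],80)]
        M=np.c_[2*k[:,1:],np.ones(len(k))]; s=np.linalg.lstsq(M,(k[:,1:]**2).sum(1),rcond=None)[0]; print(round(a,3),len(q),'ytop-edges',np.percentile(q[:,1],[1,99]),'ctr',s[:2],'r',np.sqrt(s[2]+s[0]**2+s[1]**2))
print('tip',np.percentile(ten[:,0],99.5))
E
```

```text
[[[0.425, 0.57, -0.003, -0.001, -0.001, -0.204],[0.407, 0.583, -0.003, -0.001, -0.001, -0.204],[0.389, 0.595, -0.003, -0.001, -0.001, -0.204],[0.37, 0.607, -0.003, -0.001, -0.001, -0.204],[0.352, 0.618, -0.003, -0.001, -0.001, -0.204],[0.333, 0.628, -0.003, -0.001, -0.001, -0.204],[0.313, 0.638, -0.003, -0.001, -0.001, -0.204],[0.293, 0.648, -0.003, -0.001, -0.001, -0.204]]]
max 0.648
top z [-0.03985508 -0.0391239  -0.03812089] x [-0.01720468  0.02961656] y [-0.02539853  0.02578368]
plane [ 0.00071256  0.00152854 -0.03901391]
0.038 369 ytop-edges [-0.01508533  0.01495092] ctr [-0.00015617 -0.01785002] r 0.01446017469617313
0.042 746 ytop-edges [-0.01510929  0.01515438] ctr [-0.00013008 -0.01787726] r 0.014488297874991988
0.046 748 ytop-edges [-0.01491319  0.01498915] ctr [-0.00012947 -0.01837382] r 0.0141373894316684
0.05 786 ytop-edges [-0.01536876  0.01498063] ctr [-0.00017279 -0.01835738] r 0.01417997292097204
0.054 793 ytop-edges [-0.01517841  0.01541815] ctr [-8.88260220e-05 -1.77594308e-02] r 0.01461244408908781
0.058 777 ytop-edges [-0.01534484  0.0148925 ] ctr [-0.00010727 -0.01807709] r 0.01431372363059966
0.062 732 ytop-edges [-0.01451135  0.01392752] ctr [-4.71422582e-05 -2.07294747e-02] r 0.010671926376230417
tip 0.06578172753806516
```

Emit:
{"name": "jog_arm", "arguments": {"plan": [[[0.42,0.57,0,0,0,-0.2],[0.41,0.58,0,0,0,-0.2],[0.39,0.6,0,0,0,-0.2],[0.37,0.61,0,0,0,-0.2],[0.35,0.62,0,0,0,-0.2],[0.33,0.63,0,0,0,-0.2],[0.31,0.64,0,0,0,-0.2],[0.29,0.65,0,0,0,-0.21],[0,0,0,0,0,0],[0,0,0,0,0,0]]]}}

```text
time_s: 6.9
position: [0.6283, -0.1121, 0.2553]
tool_rot: [[0.018, 1.0, -0.003], [1.0, -0.018, 0.001], [0.001, -0.003, -1.0]]
ft_force: [-1.1, -0.7, -0.4]
grip_width: 0.0455
```

```bash
python3 -c "
from h import *
s=env.observe();print(s['time_s'],s['position'],yaw(s['tool_rot']),s['ft_force'])
ci=cam('wrist');im,d=vision.get_image('wrist');save('w5.png',im,1.5);np.savez('w5.npz',im=im,d=d,rv=ci[0]['rvec'],tv=ci[0]['tvec'],p=s['position'],R=s['tool_rot'])
"
```

```text
6.9 [ 0.62831359 -0.11210801  0.25530144] 88.95499398156666 [-1.08151143 -0.73178004 -0.36695936]
```

View pics/w5.png

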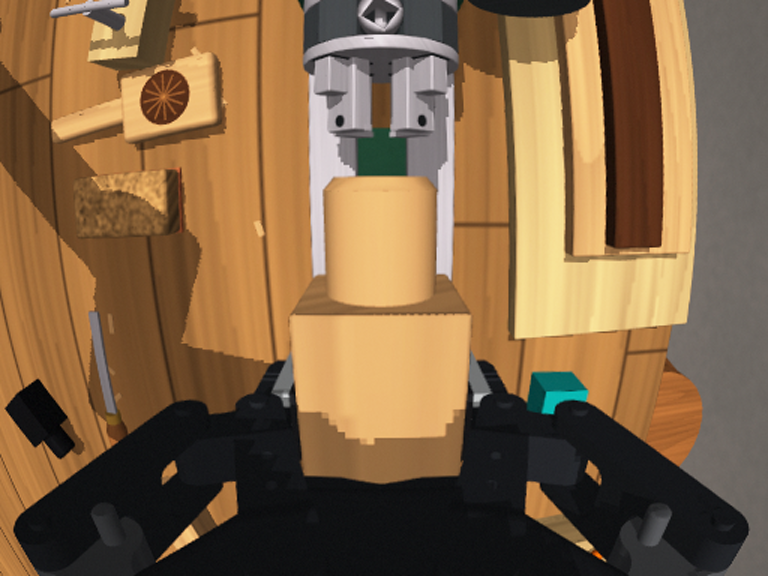

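```bash
python3 - <<'E'
from h import *
z=np.load('w5.npz'); c=vision.camera_info('wrist'); P=pts('wrist',z['d'],(c,cv2.Rodrigues(z['rv'])[0],z['tv'].ravel()))
x,y,zz=P[...,0],P[...,1],P[...,2]
# ways
W=P[(abs(zz-.06)<.004)&(x>.55)&(x<.70)]
for yy in np.arange(-.14,.01,.02):
    q=W[abs(W[:,1]-yy)<.004,0]
    if len(q)>20: print('way',round(yy,2),np.round(np.percentile(q,[1,99]),4),np.round(np.percentile(q,[1,99]).mean(),4),len(q))
# chuck body circle by y bins
for a in np.arange(.006,.05,.004):
    m=(y>=a)&(y<a+.004)&(zz>.165)&(zz<.21)&(abs(x-.63)<.045); k=P[m]
    if len(k)<60: continue
    # known radius unknown: fit center x with circle
    M=np.c_[2*k[:,[0,2]],np.ones(len(k))]; s=np.linalg.lstsq(M,(k[:,[0,2]]**2).sum(1),rcond=None)[0]
    print('chuck',round(a,3),len(k),s[:2],np.sqrt(s[2]+s[0]**2+s[1]**2),'ztop',np.percentile(k[:,2],98))
# jaws
J=P[(y>-.032)&(y<0.005)&(zz>.15)&(zz<.2)&(abs(x-.63)<.045)]
for a in np.arange(-.03,.004,.003):
    k=J[(J[:,1]>=a)&(J[:,1]<a+.003)]
    if len(k)>10:
        L=k[k[:,0]<.629];R=k[k[:,0]>.629]
        f=lambda q:np.round(np.percentile(q[:,0],[1,99]),4) if len(q)>5 else None
        print('jaw',round(a,3),len(k),f(L),f(R),np.percentile(k[:,2],98).round(4))
E
```

```text
way -0.12 [0.5747 0.683 ] 0.6288 114
way -0.1 [0.5746 0.6836] 0.6291 137
way -0.08 [0.5743 0.6826] 0.6284 133
way -0.06 [0.5741 0.6836] 0.6289 141
way -0.04 [0.5748 0.6836] 0.6292 437
way -0.02 [0.5757 0.6838] 0.6297 414
way 0.0 [0.5757 0.6842] 0.6299 186
chuck 0.006 386 [0.63021485 0.21039562] 0.03144287459869354 ztop 0.1912458602585136
chuck 0.01 990 [0.63079322 0.17568911] 0.024120768711829374 ztop 0.2005732989679261
chuck 0.014 528 [0.63021169 0.16009362] 0.04034586909275449 ztop 0.20109072666205505
chuck 0.018 489 [0.63030586 0.15903235] 0.04010712361371026 ztop 0.20039810690469123
chuck 0.022 501 [0.63031243 0.1598979 ] 0.03964320793472675 ztop 0.20048266687736577
chuck 0.026 471 [0.63052245 0.16367304] 0.03595889558754128 ztop 0.20060441821043656
chuck 0.03 538 [0.63049644 0.1655647 ] 0.03350103679594162 ztop 0.2002700409523919
chuck 0.034 474 [0.63057827 0.16252841] 0.03587432308058685 ztop 0.19993523396024956
chuck 0.038 172 [0.6306027  0.15830095] 0.040480538004106 ztop 0.19347490166309006
jaw -0.027 102 [0.6063 0.6227] [0.6354 0.6548] 0.185
jaw -0.024 268 [0.6039 0.6249] [0.6343 0.6553] 0.1864
jaw -0.021 227 [0.6039 0.6242] [0.6351 0.6553] 0.1865
jaw -0.018 224 [0.604  0.6243] [0.6351 0.6554] 0.186
jaw -0.015 221 [0.6041 0.6243] [0.6352 0.6554] 0.1863
jaw -0.012 224 [0.604  0.6244] [0.6352 0.6554] 0.1863
jaw -0.009 295 [0.6032 0.6245] [0.636  0.6597] 0.1886
jaw -0.006 323 [0.599  0.6245] [0.6361 0.6609] 0.1914
jaw -0.003 288 [0.5991 0.6246] [0.6361 0.6611] 0.1913
jaw -0.0 302 [0.5983 0.6246] [0.6362 0.661 ] 0.1915
jaw 0.003 188 [0.5992 0.6247] [0.6362 0.661 ] 0.1918
```

```bash
cat > ten.py <<'E'
from h import *
import sys
z=np.load(sys.argv[1]); c=vision.camera_info('wrist'); P=pts('wrist',z['d'],(c,cv2.Rodrigues(z['rv'])[0],z['tv'].ravel()))
T=(P-z['p'])@z['R']
m=(abs(T[...,1])<.03)&(T[...,2]<-.005)&(T[...,2]>-.045)&(T[...,0]>-.04)&(T[...,0]<.068);m[:110]=False
X=P[m];t=T[m]
res=[]
for a in np.arange(.036,.062,.004):
    k=(t[:,0]>=a)&(t[:,0]<a+.004)&(abs(t[:,1])<.017); q=X[k]
    if len(q)<50: continue
    lo,hi=np.percentile(q[:,0],[1,99]); res.append((q[:,1].mean(),(lo+hi)/2,np.percentile(q[:,2],98)))
res=np.array(res); print(res.round(4)); k=np.polyfit(res[:,0],res[:,1],1); print('tenon dir',np.degrees(np.arctan(k[0])),'offset from lathe axis',(res[:,1]-(.62975+.0148*(res[:,0]+.018))).round(4))
b=X[(t[:,0]<.028)&(t[:,2]<-.034)&(abs(t[:,1])<.022)]
A=np.c_[b[:,:2]-b[:,:2].mean(0),np.ones(len(b))]; print('bodytop plane',np.linalg.lstsq(A,b[:,2],rcond=None)[0],b[:,:2].mean(0),'TCP',z['p'])
print('tip y',np.percentile(X[(abs(t[:,1])<.01),1],99.8))
E
python3 ten.py w5.npz
python3 -c "
from h import *
s=env.observe();print(s['position'],s['tool_rot'])"
```

```text
[[-0.0741  0.629   0.2881]
 [-0.0701  0.6291  0.2883]
 [-0.0661  0.6292  0.2883]
 [-0.0621  0.6291  0.2883]
 [-0.0582  0.6294  0.2883]
 [-0.0542  0.6292  0.2884]
 [-0.0502  0.6292  0.2882]]
tenon dir 0.5138008180599869 offset from lathe axis [ 0.0001  0.0001  0.0002  0.      0.0002 -0.     -0.0001]
bodytop plane [-0.00492141  0.00267655  0.29441976] [ 0.62861127 -0.10504217] TCP [ 0.62831359 -0.11210801  0.25530144]
tip y -0.046430435631112606
[ 0.62798119 -0.11245032  0.25592045] [[ 1.88649958e-02  9.99818355e-01 -2.71468305e-03]
 [ 9.99821776e-01 -1.88629458e-02  7.78760163e-04]
 [ 7.27411786e-04 -2.72889054e-03 -9.99996012e-01]]
```

Emit:
{"name": "jog_arm", "arguments": {"plan": [[[0,0.03,0.4,0,0,0],[0,0,0.6,0,0,0],[0,0,0.6,0,0,0],[0,0,0.6,0,0,0],[0,0,0.4,0,0,0],[0,0,0.2,0,0,0],[0,0,0,0,0,0],[0,0,0,0,0,0]]]}}

```text
time_s: 7.75
position: [0.6299, -0.1127, 0.1462]
tool_rot: [[0.019, 1.0, 0.001], [1.0, -0.019, -0.0], [-0.0, 0.001, -1.0]]
ft_force: [0.6, -0.7, -1.6]
grip_width: 0.0456
```

```bash
python3 -c "
from h import *
s=env.observe();print(s['time_s'],s['position'],yaw(s['tool_rot']),s['ft_force'])
ci=cam('wrist');im,d=vision.get_image('wrist');save('w6.png',im,1.5);np.savez('w6.npz',im=im,d=d,rv=ci[0]['rvec'],tv=ci[0]['tvec'],p=s['position'],R=s['tool_rot'])
"; python3 ten.py w6.npz; python3 - <<'E'
from h import *
z=np.load('w6.npz'); c=vision.camera_info('wrist'); P=pts('wrist',z['d'],(c,cv2.Rodrigues(z['rv'])[0],z['tv'].ravel()))
x,y,zz=P[...,0],P[...,1],P[...,2]
J=P[(y>-.032)&(y<0.005)&(zz>.15)&(zz<.2)&(abs(x-.63)<.045)]
for a in np.arange(-.03,.004,.003):
    k=J[(J[:,1]>=a)&(J[:,1]<a+.003)]
    if len(k)>10:
        L=k[k[:,0]<.629];R=k[k[:,0]>.629]
        f=lambda q:np.round(np.percentile(q[:,0],[1,99]),4) if len(q)>5 else None
        print('jaw',round(a,3),len(k),f(L),f(R),np.percentile(k[:,2],98).round(4))
for a in np.arange(.014,.03,.004):
    m=(y>=a)&(y<a+.004)&(zz>.165)&(zz<.21)&(abs(x-.63)<.045); k=P[m]
    if len(k)<60: continue
    M=np.c_[2*k[:,[0,2]],np.ones(len(k))]; s=np.linalg.lstsq(M,(k[:,[0,2]]**2).sum(1),rcond=None)[0]
    print('chuck',round(a,3),len(k),s[:2],np.sqrt(s[2]+s[0]**2+s[1]**2),'ztop',np.percentile(k[:,2],98))
E
```

```text
7.75 [ 0.62989582 -0.11274805  0.14624555] 88.9119108325044 [ 0.5907829  -0.68574945 -1.58420607]
[[-0.0748  0.6303  0.179 ]
 [-0.0707  0.6307  0.1791]
 [-0.0667  0.6308  0.1791]
 [-0.0627  0.6305  0.1792]
 [-0.0587  0.6309  0.1791]
 [-0.0548  0.6308  0.1793]
 [-0.0508  0.6307  0.1789]]
tenon dir 0.7600043932923649 offset from lathe axis [0.0014 0.0017 0.0018 0.0014 0.0018 0.0015 0.0015]
bodytop plane [1.05956419e-04 6.56972335e-04 1.85404371e-01] [ 0.6299944  -0.10561237] TCP [ 0.62989582 -0.11274805  0.14624555]
tip y -0.04701257831732034
jaw -0.027 616 [0.6062 0.6248] [0.6353 0.6547] 0.1852
jaw -0.024 1163 [0.6041 0.6249] [0.6343 0.6554] 0.1861
jaw -0.021 833 [0.6037 0.6241] [0.6351 0.6556] 0.1863
jaw -0.018 783 [0.6039 0.6242] [0.6352 0.6556] 0.1863
jaw -0.015 798 [0.6041 0.6246] [0.6352 0.6557] 0.1864
jaw -0.012 775 [0.6042 0.6244] [0.6353 0.6558] 0.1865
jaw -0.009 1255 [0.6017 0.6243] [0.6357 0.6601] 0.1901
jaw -0.006 1003 [0.5991 0.6244] [0.6355 0.6611] 0.191
jaw -0.003 102 [0.5987 0.6248] [0.6355 0.6614] 0.1874
```

View pics/w6.png

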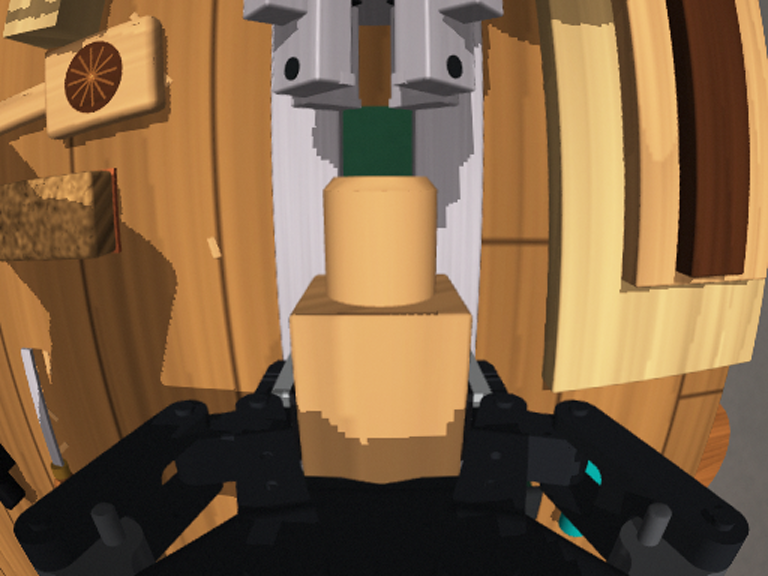

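Emit:
{"name": "jog_arm", "arguments": {"plan": [[[0.2,-0.04,0.06,0,0,0],[0.2,0,0,0,0,0],[0,0,0,0,0,0],[0,0,0,0,0,0],[0,0,0,0,0,0]]]}}

```text
time_s: 8.3
position: [0.6286, -0.0964, 0.143]
tool_rot: [[0.018, 1.0, 0.0], [1.0, -0.018, -0.0], [-0.0, 0.0, -1.0]]
ft_force: [-0.4, -0.2, -0.8]
grip_width: 0.0456
```

```bash
cat > shot.sh <<'E'
python3 -c "
from h import *
s=env.observe();print(s['time_s'],s['position'],yaw(s['tool_rot']),s['ft_force'],s['wrist_torque'])
ci=cam('wrist');im,d=vision.get_image('wrist');save('$1.png',im,1.5);np.savez('$1.npz',im=im,d=d,rv=ci[0]['rvec'],tv=ci[0]['tvec'],p=s['position'],R=s['tool_rot'])
"
E
bash shot.sh w7; python3 ten.py w7.npz
```

```text
8.3 [ 0.62862403 -0.09639688  0.14303369] 88.94533235361365 [-0.37518332 -0.24298263 -0.8124216 ] [-0.03255737  0.05944093  0.00030304]
[[-0.0584  0.629   0.176 ]
 [-0.0544  0.6295  0.1758]
 [-0.0504  0.6294  0.1762]
 [-0.0464  0.6292  0.176 ]
 [-0.0424  0.6296  0.176 ]
 [-0.0384  0.6294  0.1759]
 [-0.0344  0.6294  0.1758]]
tenon dir 0.611553246379046 offset from lathe axis [-0.0001  0.0003  0.0001 -0.0002  0.0003 -0.     -0.0001]
bodytop plane [-0.00073981  0.00125794  0.18218282] [ 0.6287513  -0.08922959] TCP [ 0.62862403 -0.09639688  0.14303369]
tip y -0.030671016131557986
```

Emit:
{"name": "jog_arm", "arguments": {"plan": [[[0.12,0,-0.01,0,0,0],[0.12,0,0,0,0,0],[0.12,0,0,0,0,0],[0.12,0,0,0,0,0],[0,0,0,0,0,0]]]}}

```text
time_s: 8.85
position: [0.6289, -0.0764, 0.1433]
tool_rot: [[0.018, 1.0, -0.0], [1.0, -0.018, 0.0], [0.0, -0.0, -1.0]]
ft_force: [-0.2, -1.3, -0.2]
grip_width: 0.0455
```

Emit:
{"name": "jog_arm", "arguments": {"plan": [[[0.12,0,0,0,0,0],[0.12,0,0,0,0,0],[0.12,0,0,0,0,0],[0,0,0,0,0,0]]]}}

```text
time_s: 9.25
position: [0.6291, -0.0621, 0.1433]
tool_rot: [[0.018, 1.0, -0.0], [1.0, -0.018, 0.0], [0.0, -0.0, -1.0]]
ft_force: [-0.1, -1.0, -0.4]
grip_width: 0.0459
```

```bash
bash shot.sh w8
```

```text
9.25 [ 0.62912823 -0.06206005  0.14334947] 88.97904960884202 [-0.10786633 -0.98120598 -0.42061015] [-0.00590278  0.03966693  0.00264164]
```

View pics/w8.png

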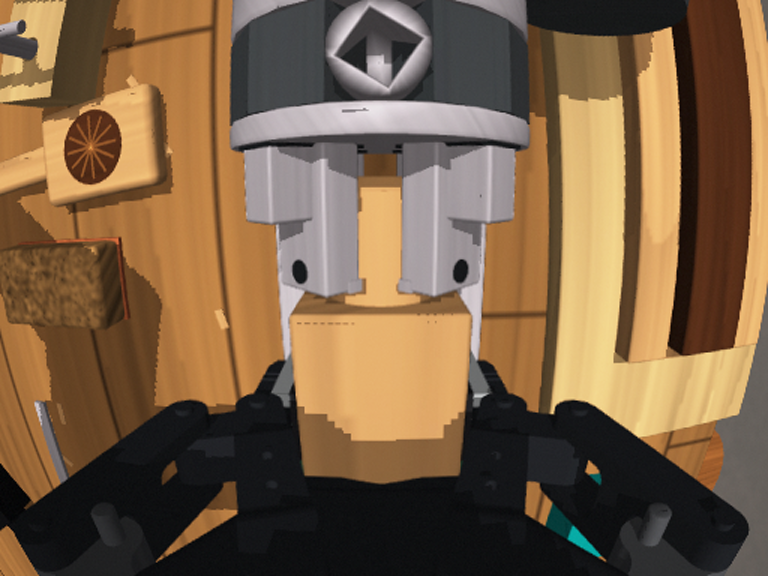

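Emit:
{"name": "jog_arm", "arguments": {"plan": [[[0.06,0,0,0,0,0],[0.05,0,0,0,0,0],[0.03,0,0,0,0,0],[0,0,0,0,0,0],[0,0,0,0,0,0]]]}}

```text
time_s: 9.8
position: [0.6293, -0.0572, 0.1434]
tool_rot: [[0.019, 1.0, 0.0], [1.0, -0.019, -0.0], [-0.0, 0.0, -1.0]]
ft_force: [-1.2, -0.1, -1.0]
grip_width: 0.0458
```

Emit:
{"name": "jog_arm", "arguments": {"plan": [[[0.03,0,0,0,0,0],[0.02,0,0,0,0,0],[0,0,0,0,0,0]]]}}

```text
time_s: 10.1
position: [0.6293, -0.0569, 0.1434]
tool_rot: [[0.019, 1.0, -0.0], [1.0, -0.019, -0.003], [-0.003, 0.0, -1.0]]
ft_force: [-1.0, -8.6, -1.2]
grip_width: 0.0455
```

```bash
bash shot.sh w9
```

```text
10.1 [ 0.62927256 -0.05691013  0.14341336] 88.88712818362951 [-0.9708616  -8.59257546 -1.23137801] [-1.1942853   0.08987209  0.04914213]
```

Emit:
{"name": "jog_arm", "arguments": {"plan": [[[0,0,0,0,0,0],[0,0,0,0,0,0],[0,0,0,0,0,0],[0,0,0,0,0,0]]], "grip": 0.55}}

```text
time_s: 10.55
position: [0.6293, -0.055, 0.1434]
tool_rot: [[0.018, 1.0, 0.0], [1.0, -0.018, 0.0], [0.0, 0.0, -1.0]]
ft_force: [-0.6, -0.4, -0.2]
grip_width: 0.066
```

```bash
bash shot.sh w10; python3 - <<'E'
from h import *
for f in ['w9','w10']:
    z=np.load(f+'.npz'); c=vision.camera_info('wrist'); P=pts('wrist',z['d'],(c,cv2.Rodrigues(z['rv'])[0],z['tv'].ravel()))
    B=P[(abs(P[...,0]-.629)<.018)&(P[...,1]<-.028)&(P[...,1]>-.09)&(P[...,2]>.16)&(P[...,2]<.195)]
    A=np.c_[B[:,:2]-[.629,-.06],np.ones(len(B))]; print(f,'body top plane',np.linalg.lstsq(A,B[:,2],rcond=None)[0])
    # pinion depth map
    m=(np.hypot(P[...,0]-.6304,P[...,1]-.030)<.014); Q=P[m]; print('pin z',np.percentile(Q[:,2],[2,25,50,75,98]))
    hi=Q[Q[:,2]>.197]; print(len(hi), hi.mean(0), cv2.minEnclosingCircle((hi[:,:2]*1000).astype(np.float32)))
    lo=Q[Q[:,2]<.195]; print(len(lo),cv2.minAreaRect((lo[:,:2]*1000).astype(np.float32)))
E
```

```text
10.55 [ 0.62932329 -0.05497417  0.14340858] 88.95517417704862 [-0.61313735 -0.3645259  -0.22522991] [0.0005838  0.00347776 0.02458037]
w9 body top plane [-0.00180511 -0.00067009  0.18254947]
pin z [0.1850398  0.19463997 0.19851844 0.19955089 0.20094948]
4538 [0.63043871 0.03039216 0.19918798] ((630.3990478515625, 29.999183654785156), 13.997143745422363)
1776 ((630.251953125, 30.143327713012695), (21.900875091552734, 18.020936965942383), 88.5725326538086)
w10 body top plane [0.01126152 0.07224668 0.17677513]
pin z [0.18497435 0.19453927 0.19850026 0.19952993 0.20091768]
4558 [0.63046926 0.03043686 0.19917666] ((630.4012451171875, 30.00210189819336), 13.997451782226562)
1802 ((630.5481567382812, 30.1300048828125), (21.933387756347656, 18.341215133666992), 89.17733764648438)
```

View pics/w10.png

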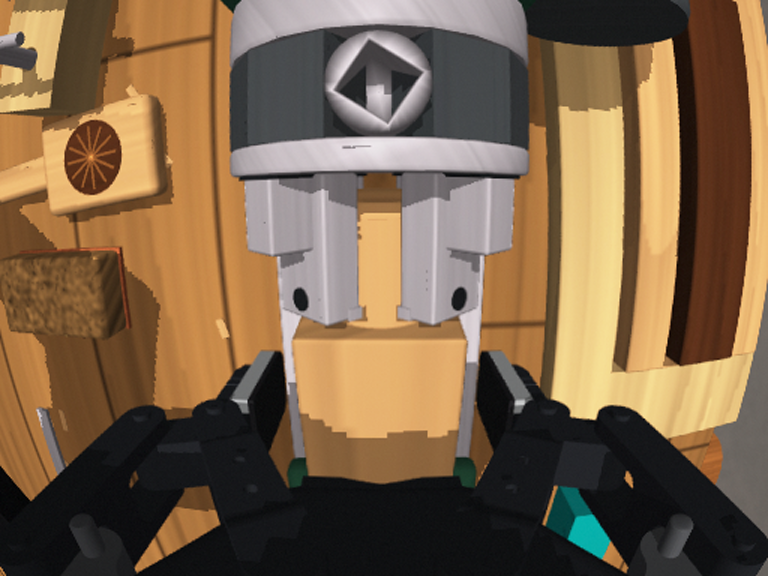

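The blank sits in the jaws, sagging by about 0.07 rad, with its shoulder at the jaw fronts. The pinion socket's square is at about (376,83)/1.5, and I crop it for its angle.

```bash
python3 - <<'E'
from h import *
z=np.load('w10.npz'); save('p10.png',z['im'],7,(205,10,300,100))
c=vision.camera_info('wrist'); R=cv2.Rodrigues(z['rv'])[0];t=z['tv'].ravel();P=pts('wrist',z['d'],(c,R,t))
np.save('P10.npy',P)
g=cv2.cvtColor(z['im'],cv2.COLOR_RGB2GRAY)
E
```

```text
(no output)
```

View pics/p10.png

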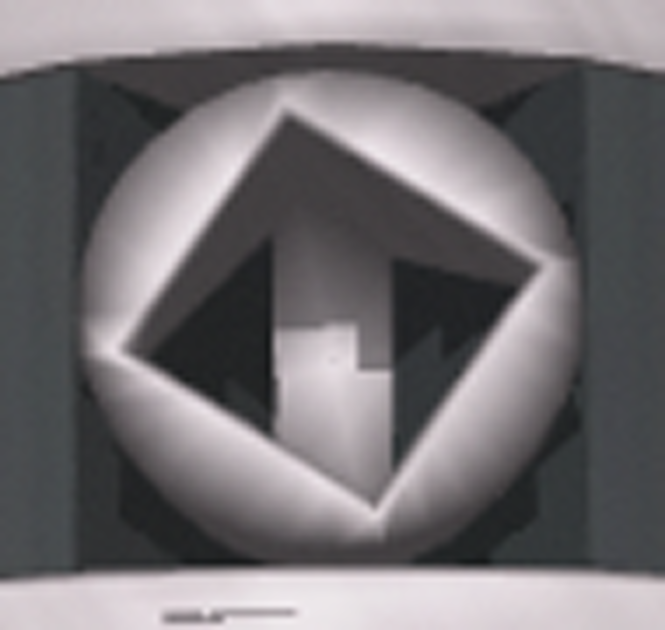

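```bash
python3 - <<'E'
from h import *
z=np.load('w10.npz');c=vision.camera_info('wrist'); R=cv2.Rodrigues(z['rv'])[0];t=z['tv'].ravel()
def ray(u,v,zz):
    x=(u-c['cx'])/c['fx'];y=(v-c['cy'])/c['fy'];r=np.hypot(x,y);k=np.tan(r)/r
    d=R.T@np.array([x*k,y*k,1]);o=-R.T@t; return o+d*(zz-o[2])/d[2]
C=[]
for u,v in [(288,110),(540,265),(377,508),(122,350)]: C.append(ray((u+.5)/7-.5+205,(v+.5)/7-.5+10,.200))
C=np.array(C); print(C.round(4),C.mean(0))
for i in range(4): 
    e=C[(i+1)%4]-C[i]; print(np.linalg.norm(e),np.degrees(np.arctan2(e[1],e[0]))%90)
hc=[ray((u+.5)/7-.5+205,(v+.5)/7-.5+10,.200) for u,v in [(335,70),(578,320),(335,560),(82,320)]]; print(np.mean(hc,0),np.array(hc).round(4))
E
```

```text
[[0.6288 0.0381 0.2   ]
 [0.6389 0.0312 0.2   ]
 [0.6321 0.0209 0.2   ]
 [0.6219 0.0279 0.2   ]] [0.63044287 0.02953325 0.2       ]
0.012264928780323113 55.5617585270098
0.012354837704415702 56.440084899583354
0.012372771544794981 55.58431929057096
0.01235852698282645 55.939822060291675
[0.63046543 0.0291988  0.2       ] [[0.6308 0.0399 0.2   ]
 [0.6404 0.0288 0.2   ]
 [0.6304 0.0188 0.2   ]
 [0.6203 0.0293 0.2   ]]
```

Emit:
{"name": "jog_arm", "arguments": {"plan": [[[0,0,-0.3,0,0,0],[0,0,-0.6,0,0,0],[0,0,-0.8,0,0,0],[0,0,-0.9,0,0,0],[0,0,-0.9,0,0,0],[0,0,0,0,0,0]]]}}

```text
time_s: 11.2
position: [0.6304, -0.0553, 0.2899]
tool_rot: [[0.018, 1.0, 0.011], [1.0, -0.018, -0.003], [-0.003, 0.011, -1.0]]
ft_force: [0.2, -0.4, 0.0]
grip_width: 0.066
```

```bash
bash shot.sh w11; python3 - <<'E'
from h import *
z=np.load('w11.npz'); c=vision.camera_info('wrist'); P=pts('wrist',z['d'],(c,cv2.Rodrigues(z['rv'])[0],z['tv'].ravel()))
B=P[(abs(P[...,0]-.629)<.018)&(P[...,1]<-.035)&(P[...,1]>-.08)&(P[...,2]>.15)&(P[...,2]<.195)]
print(len(B)); A=np.c_[B[:,:2]-[.629,-.025],np.ones(len(B))]; print(np.linalg.lstsq(A,B[:,2],rcond=None)[0],B[:,1].max())
plan([.472,.148,.278],164,10)
E
```

```text
11.2 [ 0.63041988 -0.05534605  0.28993236] 88.95079300141609 [ 0.15853999 -0.37385537  0.01513651] [ 0.03334558  0.01822766 -0.03193242]
1922
[0.01272862 0.12576875 0.18108378] -0.03502808361646005
[[[0.501, -0.404, 0.019, 0.003, 0.003, -0.873],[0.549, -0.335, 0.019, 0.003, 0.003, -0.873],[0.588, -0.26, 0.019, 0.003, 0.003, -0.873],[0.617, -0.181, 0.02, 0.003, 0.003, -0.873],[0.636, -0.099, 0.02, 0.003, 0.003, -0.873],[0.643, -0.015, 0.021, 0.003, 0.003, -0.873],[0.64, 0.069, 0.021, 0.003, 0.003, -0.873],[0.625, 0.152, 0.021, 0.003, 0.003, -0.873],[0.6, 0.232, 0.021, 0.003, 0.003, -0.873],[0.564, 0.309, 0.022, 0.003, 0.003, -0.873]]]
max 0.873
```

View pics/w11.png

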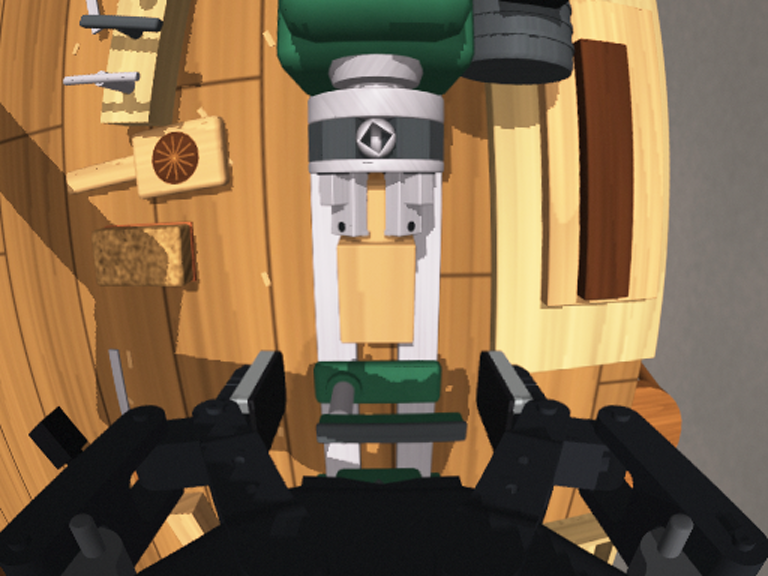

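The blank hangs in the jaws, sagging 0.126 rad, with its shoulder against them. On to the key.

Emit:
{"name": "jog_arm", "arguments": {"plan": [[[0.5,-0.4,0.02,0,0,-0.87],[0.55,-0.34,0.02,0,0,-0.87],[0.59,-0.26,0.02,0,0,-0.87],[0.62,-0.18,0.02,0,0,-0.87],[0.64,-0.1,0.02,0,0,-0.87],[0.64,-0.02,0.02,0,0,-0.87],[0.64,0.07,0.02,0,0,-0.87],[0.63,0.15,0.02,0,0,-0.87],[0.6,0.23,0.02,0,0,-0.87],[0.56,0.31,0.02,0,0,-0.87]]], "grip": -0.2}}

```text
time_s: 12.25
position: [0.4704, 0.1493, 0.2746]
tool_rot: [[-0.961, 0.275, -0.002], [0.275, 0.961, -0.0], [0.002, -0.001, -1.0]]
ft_force: [-0.1, 0.3, -0.1]
grip_width: 0.034
```

Emit:
{"name": "jog_arm", "arguments": {"plan": [[[0,0,0.8,0,0,0],[0,0,0.7,0,0,0],[0,0,0,0,0,0],[0,0,0,0,0,0],[0,0,0,0,0,0]]]}}

```text
time_s: 12.75
position: [0.4723, 0.1485, 0.2166]
tool_rot: [[-0.96, 0.281, 0.002], [0.281, 0.96, 0.0], [-0.002, 0.001, -1.0]]
ft_force: [-0.4, -0.0, -0.1]
grip_width: 0.0341
```

```bash
bash shot.sh w12; python3 - <<'E'
from h import *
z=np.load('w12.npz'); c=vision.camera_info('wrist'); P=pts('wrist',z['d'],(c,cv2.Rodrigues(z['rv'])[0],z['tv'].ravel()))
m=(np.hypot(P[...,0]-.408,P[...,1]-.166)<.06)
for lo,hi,nm in ((.083,.096,'key'),(.047,.057,'block')):
    k=P[((np.hypot(P[...,0]-.408,P[...,1]-.166)<(.05 if nm=='key' else .11)))&(P[...,2]>lo)&(P[...,2]<hi)]
    r=cv2.minAreaRect((k[:,:2]*1000).astype(np.float32)); u,s,vt=np.linalg.svd(k[:,:2]-k[:,:2].mean(0),full_matrices=False); print(nm,len(k),r,'pca',np.degrees(np.arctan2(*vt[0][::-1]))%180,k.mean(0),np.percentile(k[:,2],[5,50,95]))
E
```

```text
12.75 [0.47229729 0.14847024 0.21659559] 163.6982049337669 [-0.42409618 -0.02108693 -0.09093977] [ 0.04179087 -0.00601524  0.09582841]
key 1280 ((403.67974853515625, 163.80096435546875), (67.33018493652344, 77.38055419921875), 37.41238021850586) pca 162.16078115378187 [0.40690328 0.16531522 0.08916907] [0.08728079 0.08925481 0.090579  ]
block 7200 ((406.6831359863281, 166.3384552001953), (180.86264038085938, 56.881378173828125), 81.96056365966797) pca 81.75712235906988 [0.406843   0.16742427 0.05157717] [0.05036158 0.05157542 0.05277761]
```

View pics/w12.png

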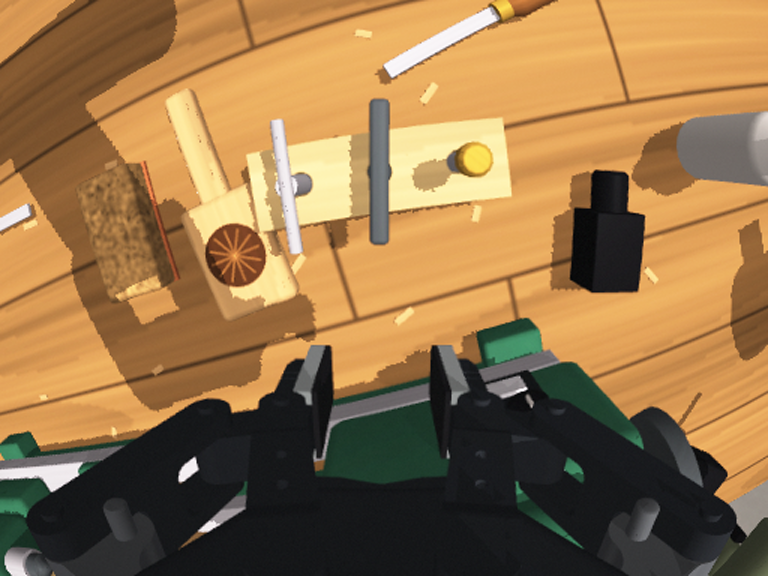

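The picture shows the dark flat key bar at (379,172), vertical in view, with the bright wrench at (287,185) and the brass head at (474,160). I refine the bar pose next.

```bash
python3 - <<'E'
from h import *
z=np.load('w12.npz'); c=vision.camera_info('wrist'); P=pts('wrist',z['d'],(c,cv2.Rodrigues(z['rv'])[0],z['tv'].ravel()))
k=P[60:170,235:268].reshape(-1,3); k=k[(k[:,2]>.084)&(k[:,2]<.096)]
r=cv2.minAreaRect((k[:,:2]*1000).astype(np.float32)); u,s,vt=np.linalg.svd(k[:,:2]-k[:,:2].mean(0),full_matrices=False); print(len(k),r,'pca',np.degrees(np.arctan2(*vt[0][::-1]))%180,k.mean(0),np.percentile(k[:,2],[5,50,95]))
a=np.radians(163.5);n=np.array([-np.sin(a),np.cos(a)]);u=np.array([np.cos(a),np.sin(a)]);s=k[:,:2]@u;w=k[:,:2]@n
print(np.percentile(s,[.5,99.5]),np.percentile(w,[1,99]))
# shank/hole region: block points vicinity
b=P[(P[...,2]>.049)&(P[...,2]<.055)&(np.hypot(P[...,0]-.407,P[...,1]-.166)<.11)]
r=cv2.minAreaRect((b[:,:2]*1000).astype(np.float32)); print('block',r)
E
```

```text
1255 ((406.82244873046875, 166.0622100830078), (11.606937408447266, 90.72763061523438), 72.82640075683594) pca 162.87807937516936 [0.40702191 0.16602895 0.08914753] [0.08735182 0.08925398 0.09054795]
[-0.38765215 -0.29871895] [-0.28069356 -0.26903136]
block ((406.6831359863281, 166.3384552001953), (180.86264038085938, 56.881378173828125), 81.96056365966797)
```

```bash
python3 -c "
from h import *
plan([.4069,.1661,.12],162.85,4)"
```

```text
[[[0.424, -0.009, 0.603, 0.001, 0.004, 0.025],[0.424, -0.011, 0.603, 0.001, 0.004, 0.025],[0.424, -0.012, 0.603, 0.001, 0.004, 0.025],[0.423, -0.014, 0.604, 0.001, 0.004, 0.025]]]
max 0.604
```

Emit:
{"name": "jog_arm", "arguments": {"plan": [[[0.42,-0.01,0.3,0,0,0.03],[0.43,-0.01,0.5,0,0,0.02],[0.43,-0.01,0.8,0,0,0.03],[0.42,-0.01,0.8,0,0,0.02],[0,0,0,0,0,0],[0,0,0,0,0,0]]]}}

```text
time_s: 13.4
position: [0.4074, 0.1665, 0.1207]
tool_rot: [[-0.956, 0.295, 0.002], [0.295, 0.956, 0.0], [-0.002, 0.001, -1.0]]
ft_force: [0.3, -1.5, 0.9]
grip_width: 0.0342
```

```bash
bash shot.sh w13;  python3 -c "
from h import *
plan([.4069,.1661,.066],162.85,3)"
```

```text
13.4 [0.40740592 0.1664819  0.12070205] 162.8655363196032 [ 0.30091317 -1.47941731  0.90703499] [-0.02671937 -0.02028976  0.05827752]
[[[0.01, -0.006, 0.459, 0.003, 0.008, 0.0],[0.009, -0.006, 0.459, 0.003, 0.008, 0.0],[0.009, -0.006, 0.459, 0.003, 0.008, 0.0]]]
max 0.459
```

View pics/w13.png

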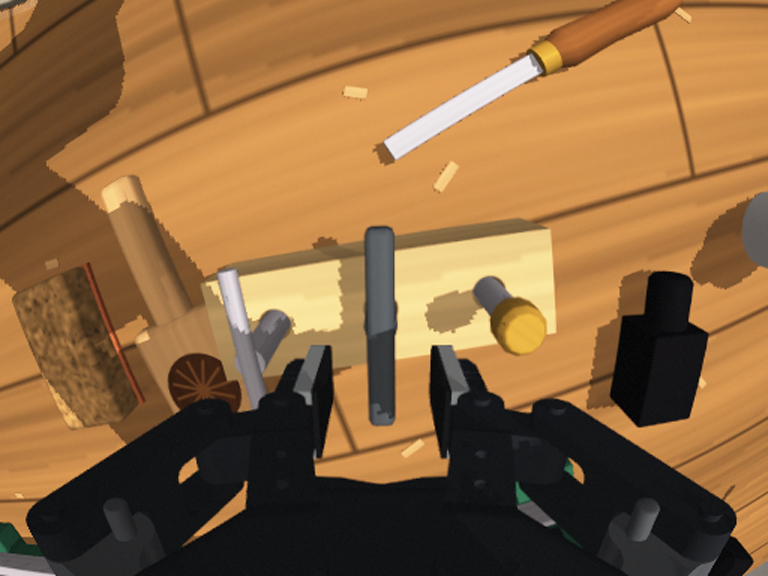

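```bash
python3 - <<'E'
from h import *
z=np.load('w13.npz'); c=vision.camera_info('wrist'); P=pts('wrist',z['d'],(c,cv2.Rodrigues(z['rv'])[0],z['tv'].ravel()))
T=(P-z['p'])@z['R']
g=T[(abs(T[...,0])<.04)&(z['d']>0)&(z['d']<.25)&(T[...,2]>-.11)&(T[...,2]<.002)&(abs(T[...,1])<.12)]
g2=P[(abs(T[...,0])<.04)&(z['d']>0)&(z['d']<.25)&(T[...,2]>-.11)&(T[...,2]<.002)&(abs(T[...,1])<.12)]
for a in np.arange(-.11,0,.006):
    q=g[(g[:,2]>=a)&(g[:,2]<a+.006)]
    if len(q)>10: print(round(a,3),len(q),'y',q[:,1].min().round(3),q[:,1].max().round(3),'x',q[:,0].min().round(3),q[:,0].max().round(3))
w=P[(P[...,2]>.092)&(P[...,2]<.11)&(P[...,0]<.45)&(P[...,0]>.35)&(P[...,1]>.095)&(P[...,1]<.14)]; t=(w-[.4069,.1661,.066])@down(162.85); print('wrench in final tool frame',np.percentile(t,[2,50,98],axis=0))
E
```

```text
-0.104 5980 y -0.066 0.065 x -0.001 0.021
-0.098 7343 y -0.067 0.067 x -0.001 0.021
-0.092 5549 y -0.066 0.066 x -0.004 0.019
-0.086 4431 y -0.064 0.062 x -0.012 0.018
-0.08 4577 y -0.061 0.06 x -0.013 0.018
-0.074 3087 y -0.059 0.06 x -0.014 0.018
-0.068 1838 y -0.056 0.056 x -0.013 0.018
-0.062 2834 y -0.054 0.053 x -0.013 0.013
-0.056 2687 y -0.052 0.051 x -0.013 0.014
-0.05 1035 y -0.049 0.049 x 0.005 0.014
-0.044 562 y -0.04 0.039 x -0.01 0.014
-0.038 682 y -0.024 0.023 x -0.011 0.012
-0.032 465 y -0.031 0.03 x -0.012 0.012
-0.026 431 y -0.031 0.03 x -0.011 0.012
-0.02 417 y -0.031 0.03 x -0.011 0.012
-0.014 353 y -0.031 0.03 x -0.011 0.012
-0.008 185 y -0.029 0.029 x -0.011 0.011
-0.002 18 y -0.017 0.017 x 0.003 0.008
wrench in final tool frame [[-0.02395429 -0.06199068 -0.03842765]
 [ 0.00203167 -0.05492756 -0.03668426]
 [ 0.03079503 -0.0479148  -0.02890237]]
```

Emit:
{"name": "jog_arm", "arguments": {"plan": [[[0.03,-0.02,0,0,0,0],[0,0,0,0,0,0],[0,0,0.3,0,0,0],[0,0,0.45,0,0,0],[0,0,0.35,0,0,0],[0,0,0.2,0,0,0],[0,0,0,0,0,0],[0,0,0,0,0,0]]], "grip": -0.5}}

```text
time_s: 14.25
position: [0.4051, 0.1661, 0.0679]
tool_rot: [[-0.956, 0.295, 0.001], [0.295, 0.956, 0.0], [-0.001, 0.0, -1.0]]
ft_force: [0.5, -0.3, 0.2]
grip_width: 0.0214
```

```bash
bash shot.sh w14
```

```text
14.25 [0.40514847 0.16605367 0.06785526] 162.8468032006465 [ 0.45362351 -0.31534491  0.20122898] [ 0.01625036 -0.00762208 -0.03865694]
```

View pics/w14.png

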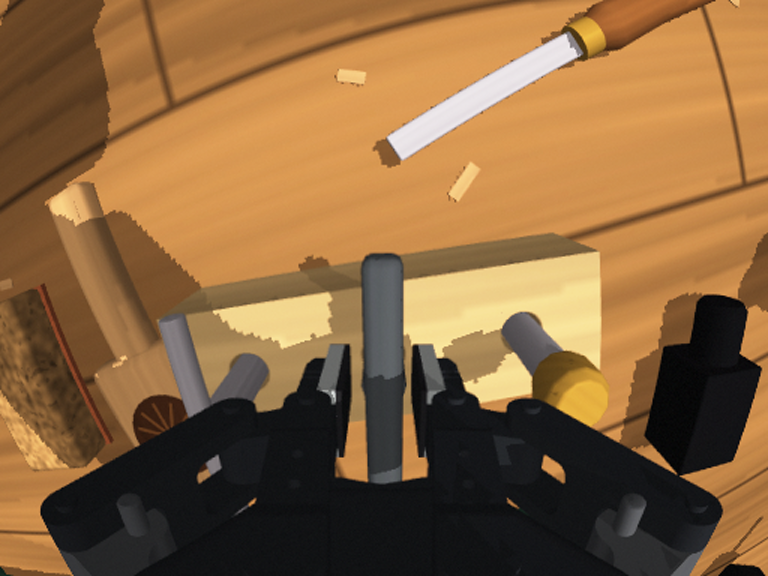

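Emit:
{"name": "jog_arm", "arguments": {"plan": [[[-0.04,0.01,0,0,0,0],[0,0,0,0,0,0],[0,0,0,0,0,0]]]}}

```text
time_s: 14.6
position: [0.4065, 0.166, 0.0676]
tool_rot: [[-0.956, 0.295, 0.001], [0.295, 0.956, 0.0], [-0.0, 0.0, -1.0]]
ft_force: [-0.5, -0.1, 0.4]
grip_width: 0.0212
```

Emit:
{"name": "jog_arm", "arguments": {"plan": [[[0,0,0,0,0,0],[0,0,0,0,0,0],[0,0,0,0,0,0],[0,0,0,0,0,0]]], "grip": -1, "squeeze": 80}}

```text
time_s: 15.0
position: [0.4067, 0.166, 0.0678]
tool_rot: [[-0.956, 0.295, 0.001], [0.295, 0.956, 0.0], [-0.001, 0.001, -1.0]]
ft_force: [-0.1, 0.3, 6.1]
grip_width: 0.0109
```

Emit:
{"name": "jog_arm", "arguments": {"plan": [[[0,0,-0.2,0,0,0],[0,0,-0.5,0,0,0],[0,0,-0.8,0,0,0],[0,0,-1,0,0,0],[0,0,-1,0,0,0],[0,0,-1,0,0,0],[0,0,-0.9,0,0,0],[0,0,-0.45,0,0,0],[0,0,0,0,0,0],[0,0,0,0,0,0]]]}}

```text
time_s: 16.0
position: [0.4058, 0.1659, 0.3005]
tool_rot: [[-0.956, 0.295, -0.001], [0.295, 0.956, -0.0], [0.001, -0.001, -1.0]]
ft_force: [0.3, 0.4, -2.0]
grip_width: 0.0112
```

```bash
bash shot.sh w15; python3 -c "
from h import *
plan([.6304,.0295,.300],145.9,8)
im,d=vision.get_image('side');np.savez('s15.npz',im=im,d=d);save('s15.png',im,3,(150,80,350,260))"
```

```text
16.0 [0.40576732 0.16589134 0.30048124] 162.85102634196843 [ 0.27464646  0.42895754 -2.01558205] [-0.0019213  -0.01476221 -0.01410441]
[[[-0.797, -0.2, -0.002, -0.001, -0.002, 0.247],[-0.804, -0.171, -0.002, -0.001, -0.002, 0.247],[-0.809, -0.141, -0.002, -0.001, -0.002, 0.247],[-0.814, -0.111, -0.001, -0.001, -0.002, 0.247],[-0.818, -0.08, -0.001, -0.001, -0.002, 0.247],[-0.82, -0.05, -0.001, -0.001, -0.002, 0.247],[-0.821, -0.02, -0.001, -0.001, -0.002, 0.247],[-0.822, 0.011, 0.0, -0.001, -0.002, 0.247]]]
max 0.822
```

View pics/w15.png

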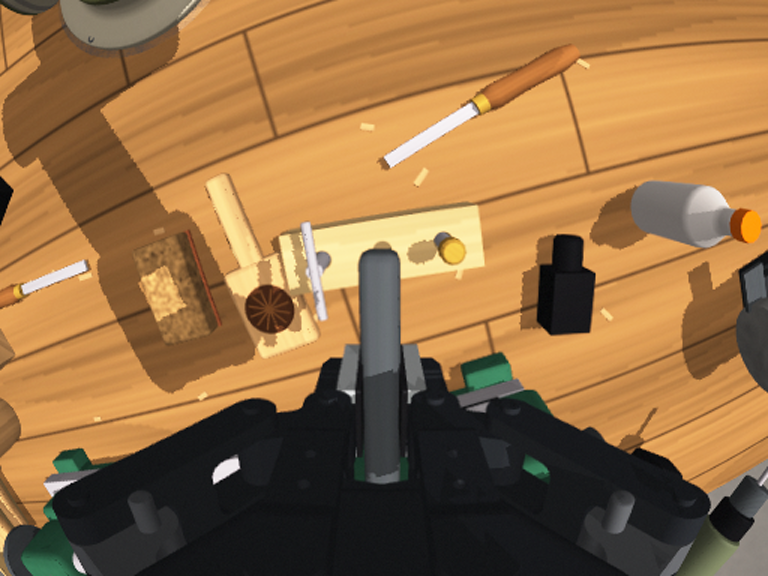

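View pics/s15.png

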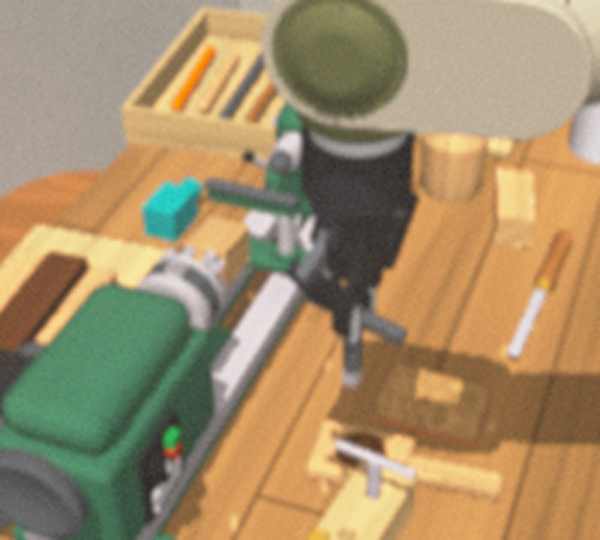

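```bash
cat > bar.py <<'E'
from h import *
import sys
z=np.load(sys.argv[1]); c=vision.camera_info('wrist'); P=pts('wrist',z['d'],(c,cv2.Rodrigues(z['rv'])[0],z['tv'].ravel()))
T=(P-z['p'])@z['R']
m=(abs(T[...,1])<.005)&(T[...,2]<-.012)&(T[...,2]>-.035)&(abs(T[...,0])<.06); k=T[m]
k=k[k[:,2]<np.median(k[:,2])+.004]
print(len(k),'x',np.percentile(k[:,0],[.5,99.5]),'slope/z',np.polyfit(k[:,0],k[:,2],1))
m=(abs(T[...,1])<.012)&(T[...,2]<-.012)&(T[...,2]>-.028)&(T[...,0]>.018)&(T[...,0]<.06); q=T[m]
e=[(a,*np.percentile(q[(q[:,0]>=a)&(q[:,0]<a+.004),1],[1,99])) for a in np.arange(.02,.042,.004)]; e=np.array(e); print('y mid by x',((e[:,1]+e[:,2])/2).round(5),(e[:,2]-e[:,1]).mean())
E
python3 bar.py w15.npz
```

```text
3392 x [-0.03280853  0.0442395 ] slope/z [ 0.00790113 -0.02146763]
y mid by x [-0.00074 -0.00098 -0.00095 -0.00094 -0.00092 -0.00093] 0.011562776186644917
```

Emit:
{"name": "jog_arm", "arguments": {"plan": [[[-0.8,-0.2,0,0,0,0.25],[-0.8,-0.17,0,0,0,0.25],[-0.81,-0.14,0,0,0,0.25],[-0.81,-0.11,0,0,0,0.25],[-0.82,-0.08,0,0,0,0.25],[-0.82,-0.05,0,0,0,0.25],[-0.82,-0.02,0,0,0,0.24],[-0.82,0.01,0,0,0,0.24],[0,0,0,0,0,0],[0,0,0,0,0,0]]]}}

```text
time_s: 17.1
position: [0.6307, 0.0292, 0.2993]
tool_rot: [[-0.827, 0.562, -0.004], [0.562, 0.827, 0.001], [0.003, -0.001, -1.0]]
ft_force: [-0.3, 0.5, -1.5]
grip_width: 0.011
```

```bash
bash shot.sh w16;python3 bar.py w16.npz; python3 -c "
from h import *
plan([.6304,.0295,.262],145.9,3)"
```

```text
17.1 [0.63065776 0.02915953 0.29927543] 145.81671924630933 [-0.25361194  0.50664418 -1.53007238] [-0.03543438 -0.01226695 -0.03419096]
3369 x [-0.0331477   0.04411367] slope/z [ 0.0070003  -0.02139717]
y mid by x [-0.00067 -0.00088 -0.00089 -0.00087 -0.00086 -0.00086] 0.01155462250973501
[[[-0.002, 0.0, 0.318, -0.002, -0.005, -0.002],[-0.002, 0.0, 0.318, -0.002, -0.005, -0.002],[-0.002, 0.0, 0.318, -0.002, -0.005, -0.002]]]
max 0.318
```

View pics/w16.png

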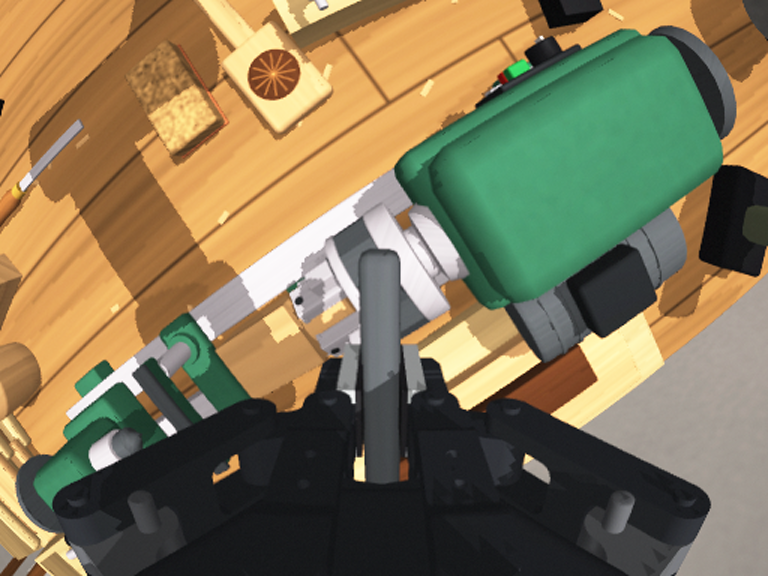

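Emit:
{"name": "jog_arm", "arguments": {"plan": [[[0.02,0,0.3,0,0,0.01],[0,0,0.4,0,0,0],[0,0,0.3,0,0,0],[0,0,0,0,0,0],[0,0,0,0,0,0]]]}}

```text
time_s: 17.65
position: [0.6296, 0.0304, 0.262]
tool_rot: [[-0.827, 0.562, 0.0], [0.562, 0.827, -0.0], [-0.0, 0.0, -1.0]]
ft_force: [-0.2, 0.1, -0.7]
grip_width: 0.011
```

```bash
bash shot.sh w17;python3 bar.py w17.npz
```

```text
17.65 [0.62963116 0.0303688  0.26196834] 145.7931797461439 [-0.1623141   0.13593043 -0.72301489] [-0.05096476 -0.04272926  0.02735422]
3369 x [-0.03292812  0.04411176] slope/z [ 0.00788357 -0.02140338]
y mid by x [-0.00066 -0.00088 -0.00088 -0.00086 -0.00084 -0.00083] 0.011586508965030004
```

View pics/w17.png

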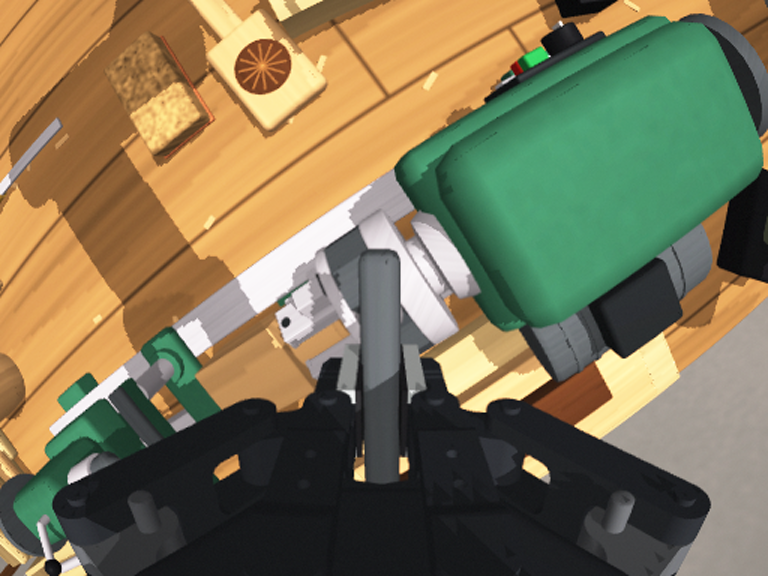

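Emit:
{"name": "jog_arm", "arguments": {"plan": [[[0,0,0.08,0,0,0],[0,0,0.08,0,0,0],[0,0,0.08,0,0,0],[0,0,0,0,0,0]]]}}

```text
time_s: 18.1
position: [0.6299, 0.0298, 0.2511]
tool_rot: [[-0.827, 0.563, -0.001], [0.563, 0.827, 0.0], [0.001, -0.0, -1.0]]
ft_force: [-0.9, -0.6, -1.9]
grip_width: 0.011
```

Emit:
{"name": "jog_arm", "arguments": {"plan": [[[0,0,0.08,0,0,0],[0,0,0.07,0,0,0],[0,0,0.04,0,0,0],[0,0,0,0,0,0]]]}}

```text
time_s: 18.5
position: [0.6304, 0.0297, 0.2456]
tool_rot: [[-0.827, 0.563, 0.003], [0.563, 0.827, -0.001], [-0.003, 0.001, -1.0]]
ft_force: [-1.5, -0.3, 6.0]
grip_width: 0.0105
```

Emit:
{"name": "jog_arm", "arguments": {"plan": [[[0,0,0.04,0,0,0],[0,0,0.03,0,0,0],[0,0,0,0,0,0],[0,0,0,0,0,0]]]}}

```text
time_s: 18.9
position: [0.631, 0.0295, 0.245]
tool_rot: [[-0.826, 0.563, 0.007], [0.563, 0.826, -0.002], [-0.007, 0.003, -1.0]]
ft_force: [-2.1, -0.9, 16.7]
grip_width: 0.0109
```

```bash
bash shot.sh w18;python3 bar.py w18.npz; python3 -c "
from h import *
z=np.load('w18.npz'); c=vision.camera_info('wrist'); P=pts('wrist',z['d'],(c,cv2.Rodrigues(z['rv'])[0],z['tv'].ravel()))
T=(P-z['p'])@z['R']
k=P[(abs(T[...,1])<.004)&(T[...,2]<-.012)&(T[...,2]>-.035)&(abs(T[...,0]-.03)<.014)];print('bar top world z',np.percentile(k[:,2],[10,50,90]), 'headstock top check', np.median(P[(abs(P[...,0]-.63)<.03)&(P[...,1]>.12)&(P[...,1]<.25)&(P[...,2]>.2)&(P[...,2]<.24)][:,2]))
k=P[(abs(T[...,1])<.004)&(T[...,2]<-.012)&(T[...,2]>-.035)&(abs(T[...,0]+.025)<.012)];print(np.percentile(k[:,2],[10,50,90]))
save('p18.png',z['im'],5,(190,130,310,240))
im,d=vision.get_image('side');save('s18.png',im,5,(160,120,300,230))
"
```

```text
18.9 [0.63101658 0.02946306 0.24497429] 145.73920782549823 [-2.08277979 -0.91013139 16.74905401] [-0.22575238  0.39278393  0.00502874]
3363 x [-0.03372172  0.0438649 ] slope/z [-0.01977172 -0.02156744]
y mid by x [-0.00066 -0.00092 -0.0009  -0.00088 -0.00087 -0.0009 ] 0.01148764158106641
bar top world z [0.26610398 0.26715019 0.26801777] headstock top check 0.2225873074556438
[0.26546642 0.26626306 0.26697315]
```

View pics/p18.png

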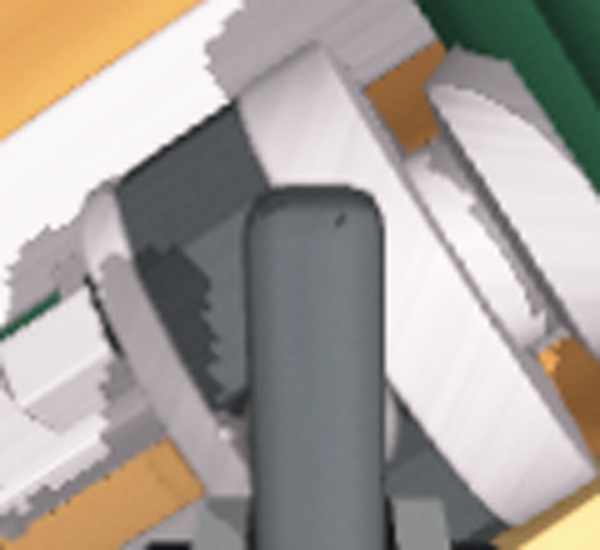

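View pics/s18.png

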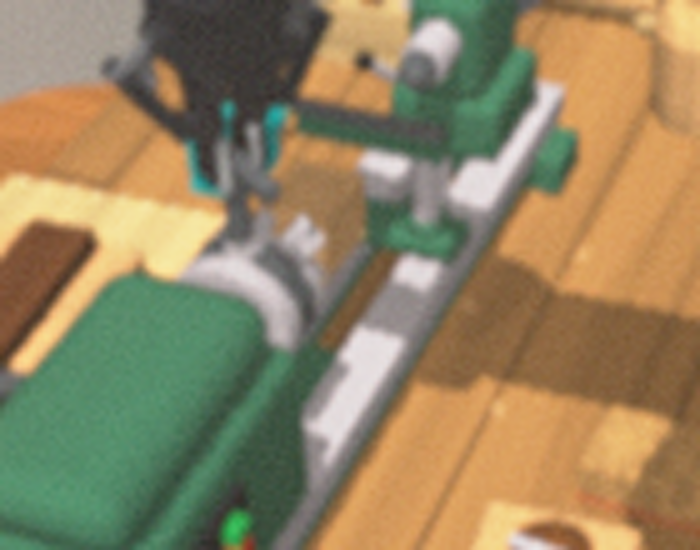

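Emit:
{"name": "jog_arm", "arguments": {"plan": [[[0,0,-0.06,0,0,0],[0.03,0,0,0,0,0],[0,0,0,0,0,0],[0,0,0.04,0,0,0],[0,0,0.04,0,0,0],[0,0,0,0,0,0]]]}}

```text
time_s: 19.6
position: [0.6303, 0.03, 0.2447]
tool_rot: [[-0.826, 0.563, 0.009], [0.563, 0.826, -0.002], [-0.008, 0.003, -1.0]]
ft_force: [-1.2, -1.3, 20.9]
grip_width: 0.011
```

```bash
bash shot.sh w19;python3 bar.py w19.npz
```

```text
19.6 [0.63031877 0.03000762 0.24472085] 145.73538973349565 [-1.2482123  -1.30127862 20.85689033] [-0.34210597  0.32047437 -0.0126261 ]
3363 x [-0.03328491  0.04407291] slope/z [-0.00594062 -0.0215849 ]
y mid by x [-0.00069 -0.00089 -0.00089 -0.00088 -0.00086 -0.00082] 0.011497969329685167
```

Emit:
{"name": "jog_arm", "arguments": {"plan": [[[0,0,0,0,0,0.3],[0,0,0,0,0,0.4],[0,0,0,0,0,0.4],[0,0,0,0,0,0],[0,0,0,0,0,0]]]}}

```text
time_s: 20.15
position: [0.6302, 0.03, 0.2446]
tool_rot: [[-0.723, 0.691, 0.008], [0.691, 0.723, -0.002], [-0.007, 0.004, -1.0]]
ft_force: [-2.7, -2.5, 20.4]
grip_width: 0.0111
```

```bash
bash shot.sh w20;python3 bar.py w20.npz
```

```text
20.15 [0.63024552 0.03002565 0.24459406] 136.28687319665895 [-2.73000527 -2.48249427 20.4035062 ] [-0.29850313  0.28235529  0.10172959]
3330 x [-0.03344786  0.0439113 ] slope/z [-0.0055917 -0.0215712]
y mid by x [-0.00082 -0.00106 -0.00125 -0.00125 -0.00123 -0.00121] 0.011510708979432578
```

View pics/w20.png

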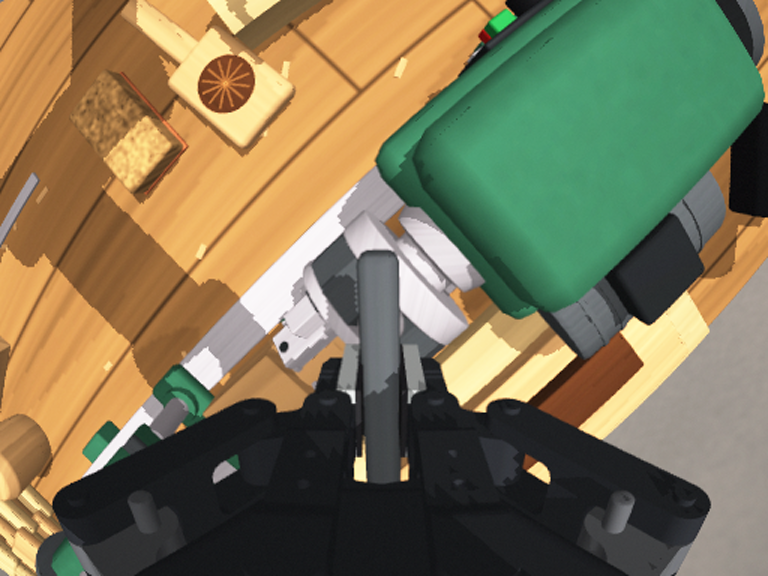

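Emit:
{"name": "jog_arm", "arguments": {"plan": [[[0,0,-0.02,0,0,0.45],[0,0,0,0,0,0.45],[0,0,0,0,0,0.45],[0,0,0,0,0,0.45],[0,0,0,0,0,0.45],[0,0,0,0,0,0.45],[0,0,0,0,0,0.45],[0,0,0,0,0,0],[0,0,0,0,0,0]]]}}

```text
time_s: 21.1
position: [0.6301, 0.0301, 0.2446]
tool_rot: [[-0.329, 0.944, 0.007], [0.944, 0.329, -0.002], [-0.004, 0.006, -1.0]]
ft_force: [-0.9, -1.3, 15.5]
grip_width: 0.0109
```

```bash
bash shot.sh w21;python3 bar.py w21.npz
```

```text
21.1 [0.63010227 0.03009911 0.24455749] 109.20858814850172 [-0.88855715 -1.3080486  15.51815917] [-0.20541161  0.22818864  0.04168857]
3345 x [-0.0333915  0.0440094] slope/z [-0.00095942 -0.02154166]
y mid by x [-0.00069 -0.00066 -0.00086 -0.00108 -0.00107 -0.00105] 0.01153212253451147
```

View pics/w21.png

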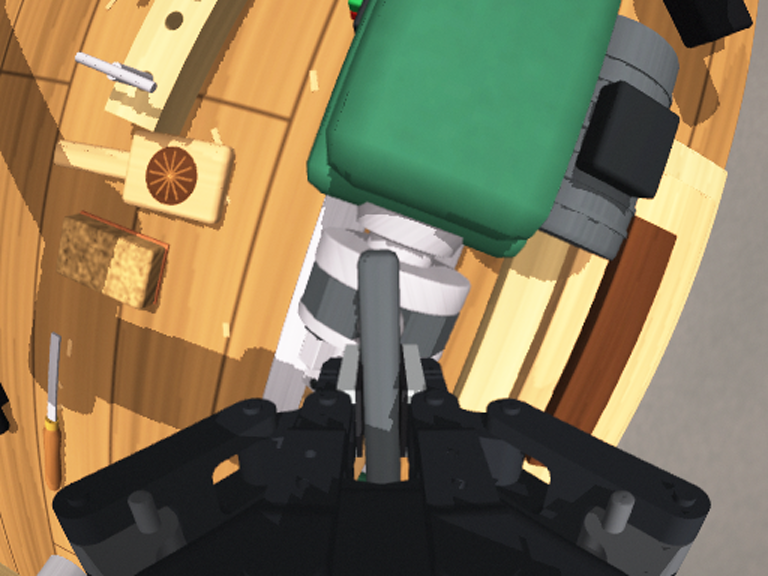

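Emit:
{"name": "jog_arm", "arguments": {"plan": [[[0,0,0,0,0,0.4],[0,0,0,0,0,0.4],[0,0,0,0,0,0.4],[0,0,0,0,0,0.4],[0,0,0,0,0,0]]]}}

```text
time_s: 21.65
position: [0.6301, 0.0302, 0.2443]
tool_rot: [[-0.094, 0.996, 0.006], [0.996, 0.094, -0.001], [-0.002, 0.006, -1.0]]
ft_force: [-0.8, -1.3, 15.9]
grip_width: 0.0109
```

```bash
bash shot.sh w22;python3 bar.py w22.npz
```

```text
21.65 [0.63006537 0.0301624  0.24429639] 95.37398356942917 [-0.8471646  -1.29348624 15.88541605] [-0.24449181  0.10753187  0.11962173]
3367 x [-0.03334006  0.0439342 ] slope/z [-0.00019122 -0.02153857]
y mid by x [-0.00057 -0.00056 -0.00077 -0.001   -0.00097 -0.00093] 0.011526568255231238
```

Emit:
{"name": "jog_arm", "arguments": {"plan": [[[0,0,0,0,0,0.3],[0,0,0,0,0,0.3],[0,0,0,0,0,0]]]}}

```text
time_s: 22.0
position: [0.6301, 0.0302, 0.2441]
tool_rot: [[-0.004, 1.0, 0.006], [1.0, 0.004, -0.001], [-0.001, 0.006, -1.0]]
ft_force: [-0.8, -1.4, 14.0]
grip_width: 0.011
```

```bash
python3 -c "
from h import *
s=env.observe();print(s['time_s'],s['position'],yaw(s['tool_rot']),s['ft_force'],s['wrist_torque'],s['grip_width'])"
```

```text
22.0 [0.63005395 0.03019031 0.24412081] 90.24476181955525 [-0.84375419 -1.4079974  13.99635613] [-0.16619168  0.04958263 -0.01466681] 0.011045363561253489
```

Emit:
{"name": "jog_arm", "arguments": {"plan": [[[0,0,0,0,0,0.3],[0,0,0,0,0,0.3],[0,0,0,0,0,0]]]}}

```text
time_s: 22.3
position: [0.63, 0.0302, 0.2441]
tool_rot: [[0.086, 0.996, 0.006], [0.996, -0.086, -0.001], [-0.001, 0.006, -1.0]]
ft_force: [-1.4, -1.3, 14.1]
grip_width: 0.0108
```

```bash
bash shot.sh w23; python3 bar.py w23.npz; python3 -c "
from h import *
z=np.load('w23.npz'); save('p23.png',z['im'],5,(180,130,320,250))"
```

```text
22.3 [0.63004818 0.03015109 0.24410033] 85.08720069902262 [-1.36926165 -1.27737665 14.06640951] [-0.21232363  0.11274695  0.07912271]
3372 x [-0.03317246  0.04396363] slope/z [ 0.00039254 -0.02152475]
y mid by x [-0.00048 -0.00072 -0.00084 -0.00089 -0.00089 -0.00089] 0.011519120212421444
```

View pics/p23.png

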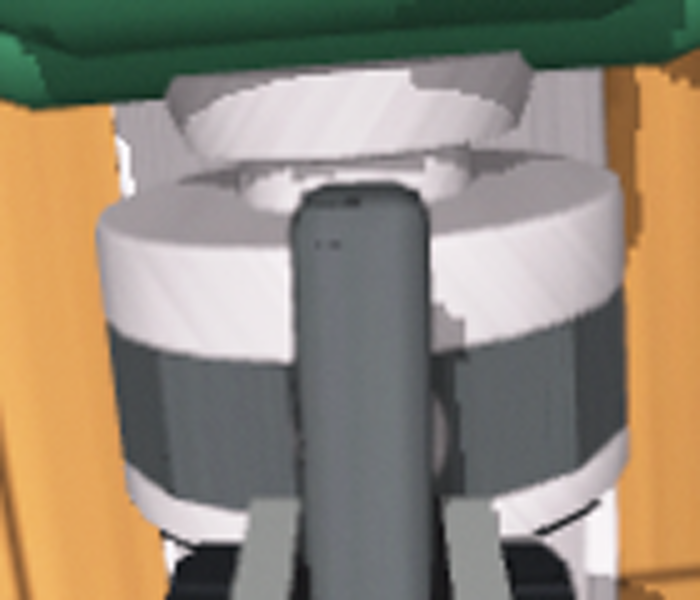

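```bash
python3 - <<'E'
from h import *
for n in ['top','side']:
    ci=cam(n); im,d=vision.get_image(n); P=pts(n,d,ci); np.savez(n+'23.npz',im=im,d=d)
    m=(abs(P[...,0]-.629)<.017)&(P[...,1]<-.035)&(P[...,1]>-.085)&(P[...,2]>.155)&(P[...,2]<.195)
    B=P[m]; print(n,len(B))
    if len(B)>20:
        A=np.c_[B[:,:2]-[.629,-.025],np.ones(len(B))]; print(np.linalg.lstsq(A,B[:,2],rcond=None)[0])
    save(n+'23.png',im,5,(200,110,330,190) if n=='top' else (170,120,300,230))
E
```

```text
top 194
[0.00075075 0.0255501  0.18406758]
side 101
[0.01771483 0.01900233 0.18371496]
```

View pics/side23.png

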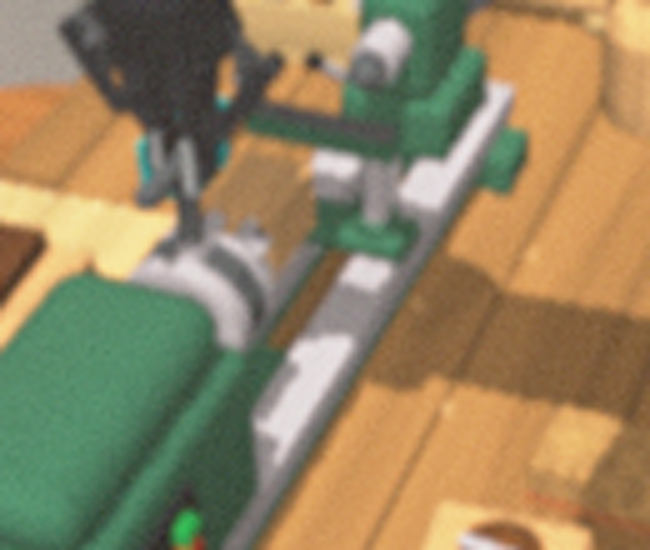

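View pics/top23.png

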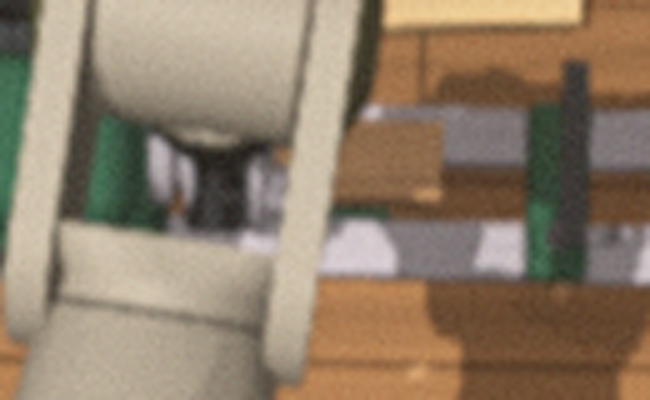

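The jaws are closing: the sag is down from 0.126 to about 0.02 rad. I keep turning and watch the torque.

Emit:
{"name": "jog_arm", "arguments": {"plan": [[[0,0,0,0,0,0.3],[0,0,0,0,0,0.2],[0,0,0,0,0,0]]]}}

```text
time_s: 22.75
position: [0.63, 0.0302, 0.2441]
tool_rot: [[0.16, 0.987, 0.006], [0.987, -0.16, -0.001], [-0.0, 0.006, -1.0]]
ft_force: [-0.2, -0.9, 13.7]
grip_width: 0.0109
```

```bash
cat > st.sh <<'E'
python3 -c "
from h import *
s=env.observe();print(s['time_s'],s['position'],yaw(s['tool_rot']),s['ft_force'],s['wrist_torque'],s['grip_width'],s['q'],s['joint_efforts'])"
E
bash st.sh
```

```text
22.75 [0.63003726 0.03016723 0.24411679] 80.81949787088828 [-0.15630211 -0.86063599 13.67868295] [-0.21040316  0.07171056  0.11945661] 0.010927460328722797 [-7.98206752e+00  2.95927995e+01  5.91903893e+01 -3.02829726e-02
  9.08611495e+01  1.19781452e+00] [  0.43181151 -44.47155118 -19.48250055   0.32308437  -0.12178796
   0.46279765]
```

Emit:
{"name": "jog_arm", "arguments": {"plan": [[[0,0,0,0,0,0.3],[0,0,0,0,0,0.2],[0,0,0,0,0,0]]]}}

```text
time_s: 23.05
position: [0.63, 0.0302, 0.2442]
tool_rot: [[0.233, 0.972, 0.006], [0.972, -0.233, -0.001], [0.0, 0.006, -1.0]]
ft_force: [-1.1, -1.4, 13.5]
grip_width: 0.0107
```

```bash
bash st.sh
```

```text
23.05 [0.63002016 0.03017436 0.2441656 ] 76.52844776726444 [-1.07211911 -1.42919368 13.54553648] [-0.2039891   0.12578086  0.23556519] 0.010716253251054512 [-7.98155397e+00  2.95890837e+01  5.91889787e+01 -3.04760383e-02
  9.08651914e+01  5.48945507e+00] [  0.39776397 -44.3506372  -19.45503473   0.33394888  -0.15042605
   0.50934082]
```

Torque is rising, now 0.24. I go on.

Emit:
{"name": "jog_arm", "arguments": {"plan": [[[0,0,0,0,0,0.25],[0,0,0,0,0,0.2],[0,0,0,0,0,0]]]}}

```text
time_s: 23.35
position: [0.63, 0.0302, 0.2442]
tool_rot: [[0.298, 0.955, 0.006], [0.955, -0.298, -0.001], [0.0, 0.006, -1.0]]
ft_force: [-1.2, -1.1, 14.7]
grip_width: 0.011
```

```bash
bash shot.sh w24; bash st.sh; python3 bar.py w24.npz
```

```text
23.35 [0.63001796 0.03015728 0.24418115] 72.66595423374262 [-1.23289489 -1.13755933 14.71252087] [-0.24393159  0.13886646  0.28929152]
23.4 [0.6300139  0.03017331 0.24418374] 72.70421491480768 [-0.35137441 -1.89180464 13.31451938] [-0.23800176  0.14572769  0.3010456 ] 0.011036472458717509 [-7.98127955e+00  2.95871948e+01  5.91893509e+01 -3.15605457e-02
  9.08650651e+01  9.31401446e+00] [  0.35514344 -44.24474359 -19.42745805   0.33641618  -0.17357783
   0.35888691]
3327 x [-0.03324464  0.04402071] slope/z [-9.91496835e-05 -2.15282784e-02]
y mid by x [-0.00064 -0.00084 -0.00082 -0.00102 -0.00125 -0.00119] 0.01160140337578684
```

Emit:
{"name": "jog_arm", "arguments": {"plan": [[[0,0,0,0,0,0.25],[0,0,0,0,0,0.2],[0,0,0,0,0,0]]]}}

```text
time_s: 23.7
position: [0.63, 0.0301, 0.2442]
tool_rot: [[0.362, 0.932, 0.006], [0.932, -0.362, -0.001], [0.001, 0.006, -1.0]]
ft_force: [-0.3, -1.1, 14.2]
grip_width: 0.0113
```

```bash
bash st.sh; bash shot.sh w25; python3 bar.py w25.npz
```

```text
23.7 [0.63001438 0.03014215 0.24420775] 68.80080289214459 [-0.26182331 -1.08781426 14.2110441 ] [-0.29861527  0.2024271   0.30741303] 0.011292105642804931 [-7.98227472e+00  2.95863664e+01  5.91869091e+01 -3.60181209e-02
  9.08674313e+01  1.32164113e+01] [  0.35741922 -44.14271593 -19.40591276   0.35605461  -0.19846905
   0.57589794]
23.7 [0.63001438 0.03014215 0.24420775] 68.80080289214459 [-0.26182331 -1.08781426 14.2110441 ] [-0.29861527  0.2024271   0.30741303]
3312 x [-0.03308199  0.04402252] slope/z [-0.00049335 -0.02153484]
y mid by x [-0.00063 -0.00083 -0.00081 -0.00124 -0.00122 -0.0012 ] 0.011542896842871348
```

Emit:
{"name": "jog_arm", "arguments": {"plan": [[[0,0,0,0,0,0.3],[0,0,0,0,0,0.3],[0,0,0,0,0,0]]]}}

```text
time_s: 24.05
position: [0.63, 0.0302, 0.2442]
tool_rot: [[0.444, 0.896, 0.006], [0.896, -0.444, -0.001], [0.001, 0.006, -1.0]]
ft_force: [-0.8, -0.9, 13.6]
grip_width: 0.0106
```

```bash
bash st.sh; bash shot.sh w26; python3 bar.py w26.npz
```

```text
24.05 [0.63001363 0.03020636 0.24424382] 63.627129003784425 [-0.80650989 -0.90883715 13.60072455] [-0.22510747  0.20560039  0.30552971] 0.010610237616697578 [-7.97897309e+00  2.95840005e+01  5.91852041e+01 -2.98380327e-02
  9.08693641e+01  1.83936147e+01] [  0.29897212 -44.04476881 -19.36540961   0.33807255  -0.2070446
   0.71838386]
24.05 [0.63001363 0.03020636 0.24424382] 63.627129003784425 [-0.80650989 -0.90883715 13.60072455] [-0.22510747  0.20560039  0.30552971]
3318 x [-0.03324837  0.04403718] slope/z [-0.00083261 -0.02150338]
y mid by x [-0.00077 -0.00078 -0.00109 -0.00118 -0.00123 -0.00136] 0.011665537471645721
```

```bash
python3 - <<'E'
from h import *
for n in ['top','side']:
    ci=cam(n); im,d=vision.get_image(n); P=pts(n,d,ci)
    m=(abs(P[...,0]-.629)<.017)&(P[...,1]<-.035)&(P[...,1]>-.085)&(P[...,2]>.155)&(P[...,2]<.195)
    B=P[m]; print(n,len(B))
    if len(B)>20:
        A=np.c_[B[:,:2]-[.629,-.025],np.ones(len(B))]; print(np.linalg.lstsq(A,B[:,2],rcond=None)[0])
z=np.load('w26.npz');save('w26.png',z['im'])
E
```

```text
top 191
[-0.00269113  0.0021585   0.18318534]
side 107
[0.02535225 0.01116604 0.18341847]
```

View pics/w26.png

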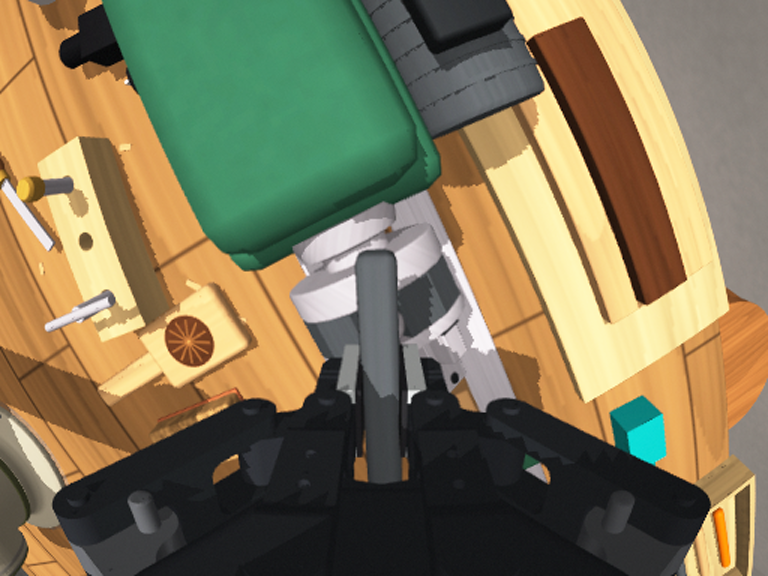

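Emit:
{"name": "jog_arm", "arguments": {"plan": [[[0,0,0,0,0,0.25],[0,0,0,0,0,0.25],[0,0,0,0,0,0],[0,0,0,0,0,0]]]}}

```text
time_s: 24.6
position: [0.63, 0.0302, 0.2443]
tool_rot: [[0.509, 0.861, 0.006], [0.861, -0.509, -0.001], [0.002, 0.006, -1.0]]
ft_force: [-1.1, -1.2, 14.6]
grip_width: 0.0106
```

```bash
bash st.sh; bash shot.sh w27; python3 bar.py w27.npz
```

```text
24.6 [0.63001994 0.03018848 0.24426203] 59.4020033546423 [-1.10842339 -1.19033285 14.57900038] [-0.29479886  0.18493869  0.35473304] 0.010575969151243272 [-7.97914643e+00  2.95838941e+01  5.91824405e+01 -3.31662896e-02
  9.08712402e+01  2.26185707e+01] [  0.26603032 -43.96861553 -19.33036208   0.35397498  -0.21006647
   0.39999674]
24.6 [0.63001994 0.03018848 0.24426203] 59.4020033546423 [-1.10842339 -1.19033285 14.57900038] [-0.29479886  0.18493869  0.35473304]
3315 x [-0.03315516  0.04406004] slope/z [-0.00032483 -0.02151198]
y mid by x [-0.00075 -0.00075 -0.00117 -0.00115 -0.00135 -0.00157] 0.01168189123508282
```

Torque is 0.355 N m, so it is firm. I unload the twist a little before withdrawing.

Emit:
{"name": "jog_arm", "arguments": {"plan": [[[0,0,0,0,0,-0.25],[0,0,0,0,0,-0.15],[0,0,0,0,0,0],[0,0,0,0,0,0]]]}}

```text
time_s: 25.05
position: [0.63, 0.0302, 0.2443]
tool_rot: [[0.457, 0.89, 0.006], [0.89, -0.457, -0.001], [0.002, 0.006, -1.0]]
ft_force: [-0.1, -2.0, 14.6]
grip_width: 0.0107
```

```bash
bash st.sh
```

```text
25.05 [0.63001262 0.03021755 0.24426504] 62.82101214075553 [-0.0562316  -2.03835239 14.56350635] [-0.1898947   0.17458132  0.15455097] 0.010670270784347461 [-7.97961087e+00  2.95821803e+01  5.91849525e+01 -2.58663168e-02
  9.08697602e+01  1.91991937e+01] [  0.32165947 -43.97891521 -19.35041964   0.2682009   -0.2201023
   0.11828043]
```

Emit:
{"name": "jog_arm", "arguments": {"plan": [[[0,0,0,0,0,-0.25],[0,0,0,0,0,0],[0,0,-0.1,0,0,0],[0,0,-0.1,0,0,0],[0,0,-0.1,0,0,0],[0,0,-0.1,0,0,0],[0,0,0,0,0,0]]]}}

```text
time_s: 25.75
position: [0.629, 0.0306, 0.2579]
tool_rot: [[0.423, 0.906, 0.0], [0.906, -0.423, 0.0], [0.0, 0.0, -1.0]]
ft_force: [-0.5, -0.1, -1.5]
grip_width: 0.0108
```

```bash
bash st.sh
```

```text
25.75 [0.62903464 0.0306249  0.25793073] 64.96415288708116 [-0.46416676 -0.11319955 -1.47919282] [ 0.02185291 -0.00356542  0.008168  ] 0.010751414223151708 [-7.96995884e+00  2.92730707e+01  5.75146920e+01  1.05129495e-02
  9.31977923e+01  1.70664774e+01] [-1.76827060e-01 -5.29313421e+01 -2.47240180e+01 -9.50923073e-03
  7.20613520e-02  2.71261060e-04]
```

Emit:
{"name": "jog_arm", "arguments": {"plan": [[[0,0,-0.5,0,0,0],[0,0,-0.55,0,0,0],[0,0,0,0,0,0],[0,0,0,0,0,0]]]}}

```text
time_s: 26.15
position: [0.6288, 0.0306, 0.2989]
tool_rot: [[0.423, 0.906, -0.0], [0.906, -0.423, 0.0], [-0.0, -0.0, -1.0]]
ft_force: [-0.5, 0.9, -2.2]
grip_width: 0.0108
```

```bash
bash shot.sh w28; python3 bar.py w28.npz; python3 -c "
from h import *
plan([.406,.1664,.300],162.85,14)"
```

```text
26.15 [0.62882663 0.03063593 0.29886234] 64.96856741129861 [-0.53553376  0.85563371 -2.18338212] [ 0.0929375   0.01044444 -0.00920362]
3359 x [-0.0333861   0.04405923] slope/z [-0.00297251 -0.02142143]
y mid by x [-0.00014 -0.00036 -0.00036 -0.00034 -0.00032 -0.00031] 0.011533539515827617
[[[0.051, -0.463, -0.003, -0.001, -0.001, -0.814],[0.107, -0.453, -0.003, -0.001, -0.001, -0.814],[0.162, -0.437, -0.003, -0.001, -0.001, -0.814],[0.214, -0.414, -0.003, -0.001, -0.001, -0.814],[0.262, -0.385, -0.003, -0.001, -0.001, -0.814],[0.307, -0.35, -0.003, -0.001, -0.001, -0.814],[0.348, -0.31, -0.003, -0.001, -0.001, -0.814],[0.383, -0.265, -0.003, -0.001, -0.001, -0.814],[0.412, -0.217, -0.003, -0.001, -0.001, -0.814],[0.436, -0.165, -0.003, -0.001, -0.001, -0.814]]]
[[[0.452, -0.111, -0.003, -0.001, -0.001, -0.814],[0.462, -0.055, -0.003, -0.001, -0.001, -0.814],[0.466, 0.002, -0.003, -0.001, -0.001, -0.814],[0.462, 0.059, -0.003, -0.001, -0.001, -0.814]]]
max 0.814
```

Emit:
{"name": "jog_arm", "arguments": {"plan": [[[0.05,-0.46,0,0,0,-0.81],[0.11,-0.45,0,0,0,-0.81],[0.16,-0.44,0,0,0,-0.81],[0.21,-0.41,0,0,0,-0.81],[0.26,-0.38,0,0,0,-0.82],[0.31,-0.35,0,0,0,-0.82],[0.35,-0.31,0,0,0,-0.82],[0.38,-0.27,0,0,0,-0.82],[0.41,-0.22,0,0,0,-0.82],[0.43,-0.17,0,0,0,-0.81]]]}}

```text
time_s: 27.2
position: [0.469, 0.1271, 0.2981]
tool_rot: [[-0.711, 0.704, -0.002], [0.704, 0.711, 0.0], [0.002, -0.002, -1.0]]
ft_force: [0.6, -0.0, -0.6]
grip_width: 0.0108
```

```bash
python3 - <<'E'
from h import *
for n in ['top','side']:
    ci=cam(n); im,d=vision.get_image(n); P=pts(n,d,ci)
    m=(abs(P[...,0]-.629)<.017)&(P[...,1]<-.035)&(P[...,1]>-.085)&(P[...,2]>.155)&(P[...,2]<.195)
    B=P[m]; print(n,len(B))
    if len(B)>20:
        A=np.c_[B[:,:2]-[.629,-.025],np.ones(len(B))]; print(np.linalg.lstsq(A,B[:,2],rcond=None)[0])
    save(n+'28.png',im,5,(200,110,330,190) if n=='top' else (170,110,300,230))
E
```

```text
top 196
[0.0014601  0.01924575 0.18366425]
side 76
[-0.00851085 -0.01415498  0.18261897]
```

View pics/top28.png

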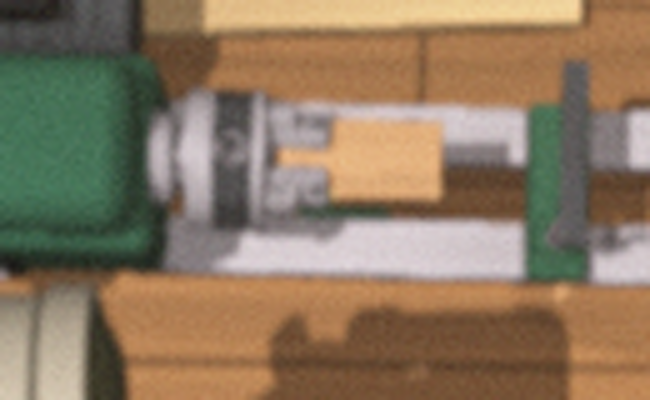

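Emit:
{"name": "jog_arm", "arguments": {"plan": [[[0.45,-0.11,0,0,0,-0.81],[0.46,-0.06,0,0,0,-0.81],[0.47,0,0,0,0,-0.81],[0.46,0.06,0,0,0,-0.81],[0,0,0,0,0,0],[0,0,0,0,0,0]]]}}

```text
time_s: 27.9
position: [0.407, 0.165, 0.2989]
tool_rot: [[-0.954, 0.299, -0.0], [0.299, 0.954, -0.0], [0.0, -0.0, -1.0]]
ft_force: [-0.4, -0.1, -1.7]
grip_width: 0.011
```

```bash
bash shot.sh w29; python3 bar.py w29.npz; python3 - <<'E'
from h import *
plan([.406,.1664,.2],162.85,3)
z=np.load('w29.npz'); c=vision.camera_info('wrist'); P=pts('wrist',z['d'],(c,cv2.Rodrigues(z['rv'])[0],z['tv'].ravel()))
b=P[(P[...,2]>.049)&(P[...,2]<.055)&(np.hypot(P[...,0]-.407,P[...,1]-.166)<.11)]
print('block',cv2.minAreaRect((b[:,:2]*1000).astype(np.float32)))
save('p29.png',z['im'],5,(180,120,330,220))
E
```

```text
27.9 [0.40695315 0.16497875 0.29894664] 162.6324596396161 [-0.44856898 -0.05502212 -1.70576961] [ 0.01390971 -0.06122598  0.04227784]
3393 x [-0.03308577  0.04410902] slope/z [ 0.00030474 -0.0214961 ]
y mid by x [-0.00096 -0.00098 -0.00097 -0.00094 -0.00116 -0.00115] 0.011773238946155345
[[[0.013, 0.01, 0.824, -0.001, -0.001, -0.008],[0.013, 0.01, 0.824, -0.001, -0.001, -0.008],[0.013, 0.01, 0.824, -0.001, -0.001, -0.008]]]
max 0.824
block ((406.7662353515625, 166.05804443359375), (181.4274139404297, 57.004417419433594), 81.88470458984375)
```

View pics/p29.png

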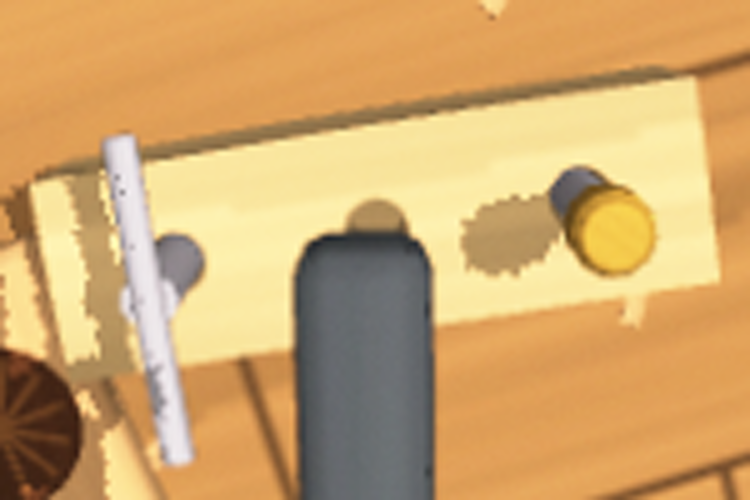

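```bash
python3 - <<'E'
from h import *
z=np.load('w29.npz'); c=vision.camera_info('wrist'); ci=(c,cv2.Rodrigues(z['rv'])[0],z['tv'].ravel())
def circ(x,y): 
    a=np.linspace(0,2*np.pi,60); return proj('wrist',np.c_[x+.0085*np.cos(a),y+.0085*np.sin(a),np.full(60,.052)],ci)
for xy in ((.40677,.16606),(.4067,.1668),(.4072,.1672)):
    q=circ(*xy); print(xy,'cols',q[:,0].min(),q[:,0].max(),'top row',q[:,1].min(), 'in crop',(q[:,0].min()-180+.5)*5,(q[:,0].max()-180+.5)*5,(q[:,1].min()-120+.5)*5)
# also w27/w26 views of the hole
for f in ('w26','w24','w21'):
    z=np.load(f+'.npz'); ci=(c,cv2.Rodrigues(z['rv'])[0],z['tv'].ravel()); p=proj('wrist',[[.40677,.16606,.052]],ci)[0]; print(f,p)
    if 15<p[0]<497 and 15<p[1]<370:
        u,v=int(p[0]),int(p[1]); a,b=max(u-20,0),max(v-20,0); im=z['im'][b:b+40,a:a+40].copy(); im=cv2.resize(im,None,fx=12,fy=12,interpolation=cv2.INTER_CUBIC); cv2.drawMarker(im,(int((p[0]-a+.5)*12),int((p[1]-b+.5)*12)),(255,0,0),0,20,1); cv2.imwrite(f'pics/h_{f}.png',im[...,::-1])
E
```

```text
(0.40677, 0.16606) cols 248.41242372911233 261.23347626493546 top row 159.31915114100613 in crop 344.56211864556167 408.6673813246773 199.09575570503065
(0.4067, 0.1668) cols 248.9286003963933 261.75124777358405 top row 159.1035822510653 in crop 347.14300198196656 411.2562388679203 198.01791125532645
(0.4072, 0.1672) cols 249.3304140639321 262.150492131321 top row 159.37091078870094 in crop 349.1520703196605 413.2524606566051 199.3545539435047
w26 [ 56.4390382  161.07036307]
w24 [ 57.55982198 130.03798854]
w21 [115.11708491  13.52971465]
```

View pics/h_w26.png

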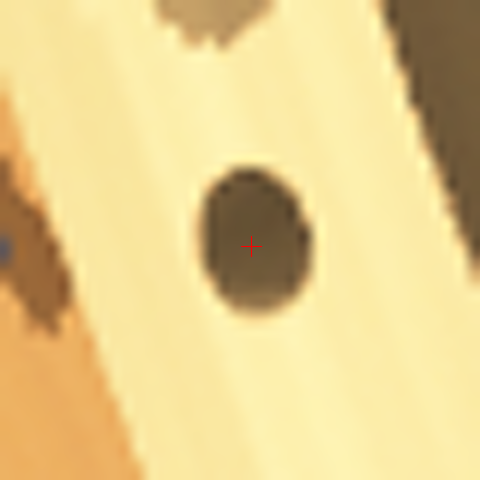

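Emit:
{"name": "jog_arm", "arguments": {"plan": [[[0.02,0.03,0.4,0,0,-0.02],[0,0,0.8,0,0,0],[0,0,0.9,0,0,0],[0,0,0.9,0,0,0],[0,0,0.8,0,0,0],[0,0,0.5,0,0,0],[0,0,0.15,0,0,0],[0,0,0,0,0,0],[0,0,0,0,0,0]]]}}

```text
time_s: 28.85
position: [0.4069, 0.1665, 0.1221]
tool_rot: [[-0.956, 0.293, 0.002], [0.293, 0.956, 0.0], [-0.002, 0.001, -1.0]]
ft_force: [0.0, -0.2, -0.8]
grip_width: 0.0109
```

```bash
bash shot.sh w30; python3 bar.py w30.npz; python3 -c "
from h import *
plan([.4067,.1662,.115],162.85,1)"
```

```text
28.85 [0.40694733 0.16649526 0.12211849] 162.95956306422514 [ 0.00173557 -0.24961846 -0.82532526] [-0.05448227 -0.02357682  0.02099257]
3378 x [-0.03299565  0.04411196] slope/z [ 0.0008934  -0.02150737]
y mid by x [-0.00097 -0.00095 -0.00092 -0.00092 -0.00113 -0.00114] 0.011769766444036024
[[[0.003, -0.01, 0.182, 0.006, 0.013, 0.015]]]
max 0.182
```

View pics/w30.png

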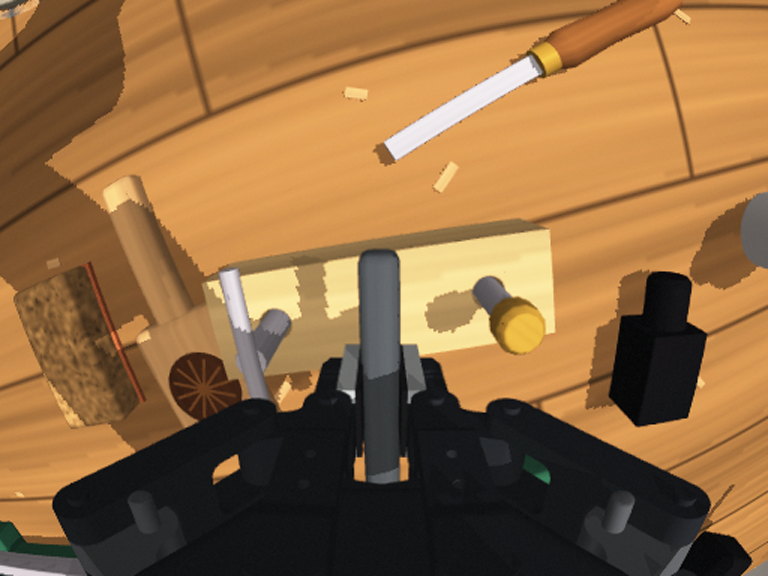

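Emit:
{"name": "jog_arm", "arguments": {"plan": [[[0,-0.01,0.2,0,0,0],[0,0,0.2,0,0,0],[0,0,0.2,0,0,0],[0,0,0,0,0,0],[0,0,0,0,0,0]]]}}

```text
time_s: 29.4
position: [0.4059, 0.1662, 0.0971]
tool_rot: [[-0.956, 0.292, -0.001], [0.292, 0.956, -0.0], [0.001, -0.0, -1.0]]
ft_force: [0.5, -0.1, -0.9]
grip_width: 0.0104
```

Emit:
{"name": "jog_arm", "arguments": {"plan": [[[-0.02,0,0.15,0,0,0],[0,0,0.2,0,0,0],[0,0,0.2,0,0,0],[0,0,0,0,0,0]]]}}

```text
time_s: 29.8
position: [0.4061, 0.1659, 0.0742]
tool_rot: [[-0.956, 0.292, -0.002], [0.292, 0.956, -0.0], [0.002, -0.001, -1.0]]
ft_force: [-0.1, -0.1, -2.0]
grip_width: 0.0109
```

```bash
bash st.sh
```

```text
29.8 [0.40605359 0.16590182 0.07416227] 163.02177827336985 [-0.11721632 -0.09841579 -1.98503691] [-0.03661506  0.0133343   0.02289745] 0.01092420936863768 [ 6.68592216e+00  2.25916616e+01  1.04658173e+02 -5.33761229e-04
  5.28877598e+01 -6.63355946e+01] [-6.66327146e-02 -3.74865782e+01 -1.50611883e+01 -2.95263257e-03
 -2.46035401e-01  2.80128245e-05]
```

Emit:
{"name": "jog_arm", "arguments": {"plan": [[[0,0,0.07,0,0,0],[0,0,0.06,0,0,0],[0,0,0,0,0,0],[0,0,0,0,0,0]]]}}

```text
time_s: 30.2
position: [0.4068, 0.166, 0.0702]
tool_rot: [[-0.956, 0.292, 0.0], [0.292, 0.956, 0.0], [-0.0, 0.0, -1.0]]
ft_force: [-0.1, -0.4, -1.6]
grip_width: 0.0111
```

Emit:
{"name": "jog_arm", "arguments": {"plan": [[[0,0,0.04,0,0,0],[0,0,0.02,0,0,0],[0,0,0,0,0,0]]]}}

```text
time_s: 30.5
position: [0.4068, 0.166, 0.0678]
tool_rot: [[-0.956, 0.292, 0.0], [0.292, 0.956, 0.0], [-0.0, 0.0, -1.0]]
ft_force: [-0.7, 0.4, 0.5]
grip_width: 0.0109
```

At the grasp height with contact starting. I release to a narrow opening.

Emit:
{"name": "jog_arm", "arguments": {"plan": [[[0,0,0.01,0,0,0],[0,0,0,0,0,0],[0,0,0,0,0,0],[0,0,0,0,0,0]]], "grip": -0.5}}

```text
time_s: 30.9
position: [0.4068, 0.166, 0.0674]
tool_rot: [[-0.956, 0.292, 0.0], [0.292, 0.956, 0.0], [-0.0, 0.0, -1.0]]
ft_force: [0.1, -0.2, -0.4]
grip_width: 0.0213
```

Emit:
{"name": "jog_arm", "arguments": {"plan": [[[0,0,-0.2,0,0,0],[0,0,-0.5,0,0,0],[0,0,-0.8,0,0,0],[0,0,-0.8,0,0,0],[0,0,-0.8,0,0,0],[0,0,-0.5,0,0,0],[0,0,0,0,0,0],[0,0,0,0,0,0]]]}}

```text
time_s: 31.7
position: [0.4064, 0.166, 0.2112]
tool_rot: [[-0.956, 0.292, 0.0], [0.292, 0.956, 0.0], [-0.0, 0.0, -1.0]]
ft_force: [0.2, 0.9, -1.3]
grip_width: 0.0214
```

```bash
bash shot.sh w31; python3 - <<'E'
from h import *
plan([.472,.148,.22],162.85,3)
z=np.load('w31.npz'); c=vision.camera_info('wrist'); P=pts('wrist',z['d'],(c,cv2.Rodrigues(z['rv'])[0],z['tv'].ravel()))
a=np.radians(163);u=np.array([np.cos(a),np.sin(a)]);n=np.array([-u[1],u[0]])
D=P[...,:2]-[.4068,.1661]; k=P[(abs(D@u)<.05)&(abs(D@n)<.012)&(P[...,2]>.075)&(P[...,2]<.12)]
print(len(k),np.percentile(k[:,2],[5,50,95]),cv2.minAreaRect((k[:,:2]*1000).astype(np.float32)), np.polyfit((k[:,:2]-[.4068,.1661])@u,k[:,2],1))
E
```

```text
31.7 [0.40640655 0.16595652 0.21122457] 163.0200257451571 [ 0.24579033  0.87761972 -1.29602405] [-0.02218343  0.011562   -0.01853685]
[[[-0.568, 0.018, -0.079, -0.001, -0.003, 0.007],[-0.568, 0.018, -0.079, -0.001, -0.003, 0.007],[-0.568, 0.019, -0.078, -0.001, -0.003, 0.007]]]
max 0.568
1231 [0.08672571 0.08912004 0.09041349] ((406.16339111328125, 165.8883819580078), (13.41192626953125, 88.52410888671875), 72.96495819091797) [-0.00246165  0.08884025]
```

View pics/w31.png

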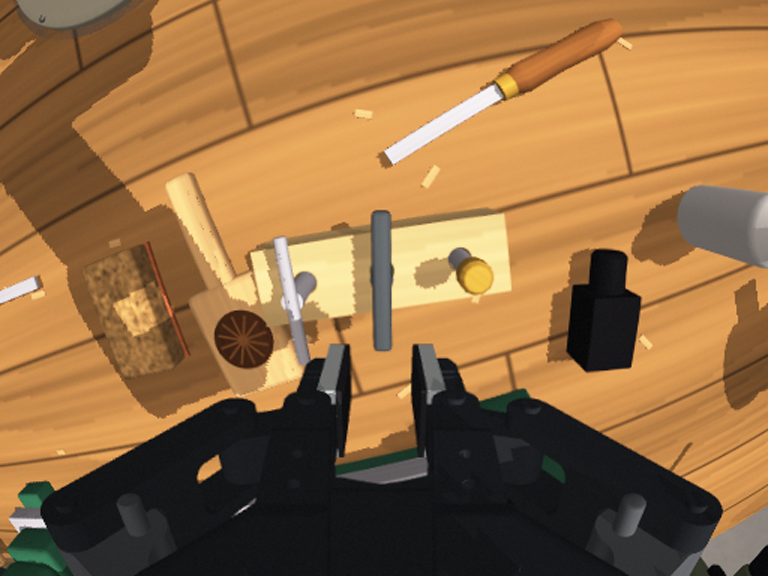

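The key stands fully down again, its bar top at z 0.089 as at the start, and both neighbours are unmoved. I now look at the chuck from above.

```bash
python3 -c "
from h import *
plan([.629,-.06,.29],89,10)"
```

```text
[[[-0.697, -0.378, -0.199, -0.001, 0.0, 0.861],[-0.74, -0.284, -0.199, -0.001, 0.0, 0.861],[-0.771, -0.187, -0.199, -0.001, 0.0, 0.861],[-0.788, -0.086, -0.199, -0.001, 0.0, 0.861],[-0.793, 0.016, -0.199, -0.001, 0.0, 0.861],[-0.784, 0.119, -0.199, -0.001, 0.0, 0.861],[-0.762, 0.219, -0.199, -0.001, 0.0, 0.861],[-0.728, 0.315, -0.199, -0.001, 0.0, 0.861],[-0.681, 0.406, -0.199, -0.001, 0.0, 0.861],[-0.623, 0.491, -0.199, -0.001, 0.0, 0.861]]]
max 0.861
```

Emit:
{"name": "jog_arm", "arguments": {"plan": [[[-0.7,-0.38,-0.5,0,0,0.86],[-0.74,-0.28,-0.5,0,0,0.86],[-0.77,-0.19,-0.5,0,0,0.86],[-0.79,-0.09,-0.5,0,0,0.86],[-0.79,0.02,0,0,0,0.86],[-0.78,0.12,0,0,0,0.86],[-0.76,0.22,0,0,0,0.86],[-0.73,0.32,0,0,0,0.86],[-0.68,0.41,0,0,0,0.86],[-0.62,0.49,0,0,0,0.86]]]}}

```text
time_s: 32.75
position: [0.6306, -0.0603, 0.2894]
tool_rot: [[0.021, 1.0, -0.003], [1.0, -0.021, 0.001], [0.001, -0.003, -1.0]]
ft_force: [0.2, -0.1, -0.0]
grip_width: 0.0218
```

Emit:
{"name": "jog_arm", "arguments": {"plan": [[[0,0,0,0,0,0],[0,0,0,0,0,0]]]}}

```text
time_s: 32.95
position: [0.6299, -0.0595, 0.2893]
tool_rot: [[0.015, 1.0, -0.003], [1.0, -0.015, 0.001], [0.001, -0.003, -1.0]]
ft_force: [-0.5, 0.1, -0.6]
grip_width: 0.0213
```

```bash
bash shot.sh w32; python3 - <<'E'
from h import *
z=np.load('w32.npz'); c=vision.camera_info('wrist'); P=pts('wrist',z['d'],(c,cv2.Rodrigues(z['rv'])[0],z['tv'].ravel()))
B=P[(abs(P[...,0]-.629)<.018)&(P[...,1]<-.035)&(P[...,1]>-.08)&(P[...,2]>.15)&(P[...,2]<.195)]
A=np.c_[B[:,:2]-[.629,-.025],np.ones(len(B))]; print(len(B),np.linalg.lstsq(A,B[:,2],rcond=None)[0])
b=P[(abs(P[...,0]-.63)<.027)&(P[...,1]<-.02)&(P[...,1]>-.11)&(P[...,2]>.176)&(P[...,2]<.19)]
print(cv2.minAreaRect((b[:,:2]*1000).astype(np.float32)))
e=[(y,*np.percentile(b[abs(b[:,1]-y)<.003,0],[1,99])) for y in np.arange(-.08,-.034,.006)]; e=np.array(e); print(np.degrees(np.polyfit(e[:,0],e[:,1:].mean(1),1)[0]),e.round(4))
q=b[abs(b[:,0]-.629)>.0]; w=b[abs(b[:,0]-.61)<.004];print('y range',np.percentile(w[:,1],[.5,99.5]), np.percentile(b[abs(b[:,0]-.629)<.004][:,1],[.5,99.5]))
J=P[(P[...,1]>-.021)&(P[...,1]<-.012)&(P[...,2]>.15)&(P[...,2]<.2)&(abs(P[...,0]-.63)<.045)]
L=J[J[:,0]<.6297];R=J[J[:,0]>.6297]
print('jaws',np.percentile(L[:,0],[1,99]),np.percentile(R[:,0],[1,99]))
save('p32.png',z['im'],6,(190,45,320,150))
E
```

```text
32.95 [ 0.62987962 -0.05951947  0.28934467] 89.12812873279333 [-0.46335045  0.07643257 -0.59003391] [-0.01574708 -0.03333619  0.02114579]
2043 [0.0113373  0.01334689 0.18243504]
((628.5894165039062, -54.83065414428711), (70.0760269165039, 46.22210693359375), 89.24312591552734)
0.8156833229369814 [[-0.08    0.6061  0.6508]
 [-0.074   0.6055  0.6507]
 [-0.068   0.6058  0.6506]
 [-0.062   0.6061  0.6516]
 [-0.056   0.6063  0.6515]
 [-0.05    0.6065  0.6514]
 [-0.044   0.6059  0.6514]
 [-0.038   0.6061  0.6514]]
y range [-0.08908917 -0.02025046] [-0.08936008 -0.02088801]
jaws [0.60496793 0.62955971] [0.63036369 0.65486809]
```

View pics/w32.png

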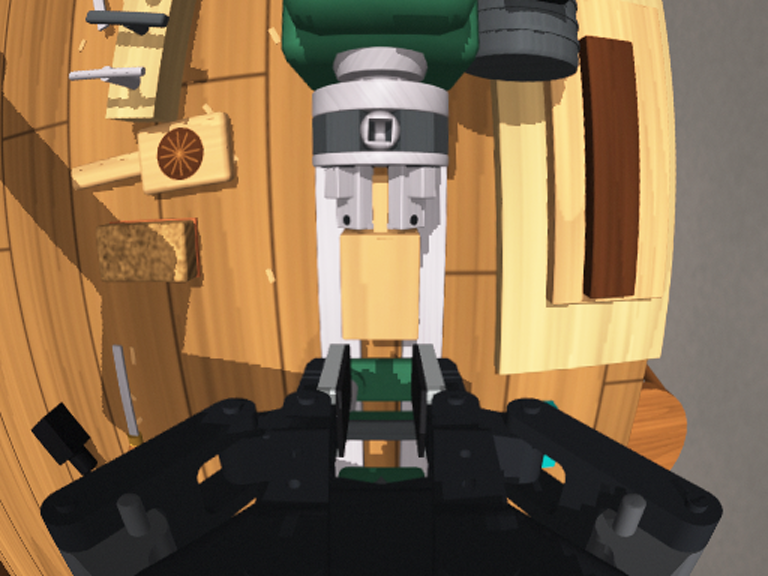

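View pics/p32.png

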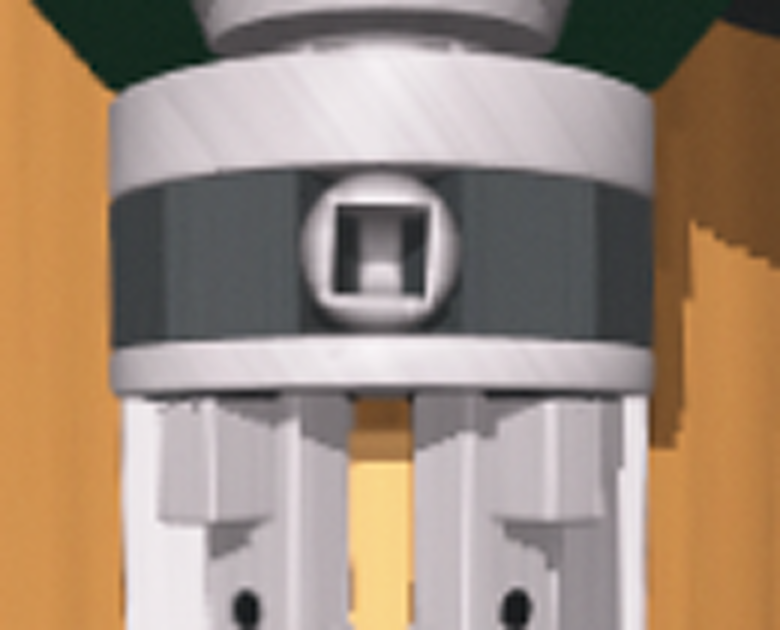

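The socket has turned about 58° from its first angle, so the pinion is at about 1.6 rad. The blank is straight (slope about 0.013) with its shoulder at the jaw fronts, and the gripper is clear of everything. I hand in.

```bash
python3 -c "
from h import *
print(close_job()); print(env.observe()['time_s'])"
```

```text
the job is handed in; nothing more can be done
None
the job is handed in; nothing more can be done
```

I handed the job in at about 33 s of the 72 s allowed. The blank is loaded and clamped in the chuck, and the key is back in its hole.

**What I did**
- **Blank:** I put the pale blank's tenon into the open jaws until the shoulder touched (8.6 N of contact), then let go. It sagged to 0.126 rad, which is within the allowance.
- **Key:** I fitted the key into the chuck socket and turned it clockwise until the torque reached 0.355 N m. I then eased it off and stood it back in the middle hole.

**Last checks**
- **Pinion:** The socket has turned about 58°, which puts the pinion at about 1.6 rad. I read this from the picture, taking the square to lie along the lathe's axes at zero. The jaws closed by a matching amount.
- **Blank:** It is straight within about 0.015 rad, and the shoulder is within about 1 mm of the jaw fronts.
- **Key in the block:** The bar top is at z 0.089, the same as at the start, with a bar slope of about 0.002 rad.
- **Other things:** The wrench, knockout bar and nearby tools look unmoved. The arm is clear of everything.

**What did not fully agree**
- **Socket depth:** The key stopped about 11 to 12 mm into the 14 mm socket, even with a 20 N push. That passes the 9 mm step, but I could not confirm it touched the bottom.
- **Turn angle:** The tool turned about 86° while the socket turned only about 58°. The rest must be play, twist in the grip and spring-back.
- **Jaw force:** I could not measure the clamping force on the blank directly; I judged it only from the key torque and the socket angle.

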